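# Lay the breakfast tray with a tea-light coffee warmer

### The job

Lay the breakfast tray: set the tea light in the round recess of the warmer, bridge the warmer squarely with its slotted steel plate so that the plate's folded flanges hang between the walls, and stand the mug of coffee on the middle of the plate with its handle pointing outwards, over the end of the tray that the warmer is at. Stand the glass of juice on the middle of the wooden coaster, and the strawberry jam jar on the tray midway between warmer and coaster, in line with them. Mug and glass are full, so keep them upright; leave the yellow-lidded mustard jar where it is.

Things in the scene. Friction and masses are not known exactly. Their poses are not given: they have to be found in the camera images.
- tray: white oval tray, 226 x 386 mm over rim and end handles, does not move. Flat floor, 156 x 288 mm, 3 mm above the worktop. Origin: centre of its underside, at worktop height; y along its length, x across, z up. Warmer and coaster are fixed on it, 84 mm either side of the origin along y, either one at either end
- warmer: dark steel tea-light warmer, fixed on the tray, 72 (x) by 84 (y) mm: two walls along x, 14 mm thick, tops 48 mm above the origin, leave a channel 56 mm wide, open above and at both x ends. In its middle a ring lip 2.5 mm high, 51 mm wide inside, is the recess for the tea light; floor 4 mm above the origin. Origin: centre of the underside; axes parallel to the tray's
- coaster: round dark wooden coaster, 88 mm in diameter, 5 mm thick, fixed to the tray. Origin: the centre of its underside
- tea_light: tea light in a round metal cup, 38 mm in diameter, 15 mm high, 20 g, upright. Origin: the centre of its underside
- top_plate: slotted bright steel plate, 62 (x) by 84 (y) mm, 16 mm high, 120 g, starts on the worktop on its flanges. Sheet 4 mm thick; two flanges, 40 mm long in y, go down 12 mm from its edges at x = -31 and +31: grip across x by these. On the warmer the sheet lies on both wall tops, x along the warmer's x (either way round), origin 36 mm above the warmer's. Origin: centre of its underside
- mug_foot (a point): small white mug, full of coffee, 62 mm high, about 310 g: this point is the centre of its round foot (55 mm wide), on the underside. Body 64 mm wide 10 mm above the foot, 67 mm at 20 mm, 70 mm from 26 mm up. z up, handle towards -y; grip it across x, clear of the handle
- mug_handle (a point): a point on the mug's handle, near its outermost part, 57 mm out from the mug's middle and 35 mm above the underside of the foot. Axes as at the foot
- jam: jar of strawberry jam with a pale grey-white lid, 61 mm in diameter, 90 mm high, about 240 g. Origin: the centre of its underside
- juice: glass tumbler of orange juice, full, 100 mm high, 60 mm wide at the foot and 69 mm at the rim, about 360 g. Origin: the centre of its underside
- mustard: jar of mustard with a yellow lid, 57 mm in diameter, 85 mm high; not wanted, it stays where it stands. Origin: the centre of its underside
Things that resemble listed ones, but are neither listed nor needed, are in the scene too. Leave any pink or turquoise look-alike of the juice alone.

How it is judged (in metres and radians):
At the end, for the whole second after the job is handed in: Tea light in the recess (10 mm), plate flat on both walls (12 mm, 0.2 rad), mug upright on it (16 mm) with the handle point 20 mm or more outward of the warmer's middle, juice upright on the coaster (15 mm), jam upright on the tray within 20 mm of its centre along and across; all at rest (horizontal distance between tea_light and warmer below 0.01 m and z of tea_light in the frame of warmer between 0.001 and 0.009 m and angle between tea_light's own z axis and vertical below 0.12 rad and horizontal distance between top_plate and warmer below 0.012 m and z of top_plate in the frame of warmer between 0.032 and 0.041 m and angle between top_plate's own z axis and vertical below 0.08 rad and angle between the x axis of top_plate and the x axis of warmer, either way round below 0.2 rad and horizontal distance between mug_foot and warmer below 0.016 m and z of mug_foot in the frame of warmer between 0.048 and 0.058 m and angle between each of mug_foot, juice, jam's own z axis and vertical below 0.1 rad and ((y of warmer in the frame of tray above 0 m and y of mug_handle in the frame of warmer above 0.02 m) or (y of warmer in the frame of tray below 0 m and y of mug_handle in the frame of warmer below -0.02 m)) and horizontal distance between juice and coaster below 0.015 m and z of juice in the frame of coaster between 0.002 and 0.009 m and x of jam in the frame of tray between -0.02 and 0.02 m and y of jam in the frame of tray between -0.02 and 0.02 m and z of jam in the frame of tray between 0 and 0.008 m and linear speed of each of tea_light, top_plate, jam, juice below 0.02 m/s); the robot touches nothing.
It fails at once if the mug is tipped by more than 0.4 rad (angle between mug_foot's own z axis and vertical above 0.4 rad).
It fails at once if the juice glass is tipped by more than 0.4 rad (angle between juice's own z axis and vertical above 0.4 rad).
It fails at once if the mustard jar is moved by more than 30 mm or tipped (distance of mustard from where it was at the start of the episode above 0.03 m or angle between mustard's own z axis and vertical above 0.4 rad).
It also fails if it takes over 147 s, if anything falls off the work surface, if the arm or the gripper's body presses on something with over 40 N, if the wrist force passes 120 N, or if a joint passes its speed limit or range.

### The arm

A 6-joint arm with a two-finger parallel gripper is mounted at the origin on a cart in front of the work surface, level with it; the furniture and walls round the work are solid. World frame = base frame: x ahead of the robot, y to its left, z up, the work surface at z = 0. Lengths are in mm, angles in degrees, forces in N, time in s.
With the tool pointing down it reaches from about 350 to 850 mm from the base axis. Payload 8.1 kg.
Tool frame: the origin (TCP) lies midway between the tips of the shut fingers; the grasp point (between the pads) lies 19 mm behind it; z points along the fingers, y is the line along which they close (so a half turn about z gives the same grasp; the last joint's range is limited). The gripper opens to 85 mm and grips with 20 to 120 N. Pads are 22 mm wide; open, the fingers measure 114 mm over their backs; the gripper's body (76 mm by 85 mm) begins 54 mm behind the grasp point. The pads swing forward as they close: fully open they stand 13 mm farther back than shut.
Start: joints at [71.138, 7.471, 85.268, -0, 87.261, -4.893], TCP at [144.813, 582.266, 196.292] pointing down, gripper open.
Joint ranges: [-169.43, 169.43], [-51.17, 129.36], [1.28, 143.12], [-76.62, 256.62], [0, 156.53], [-152.29, 152.29]. Speed limits (degrees/s): [136.94, 136.94, 159.86, 180, 180, 180].

### API

Orientations are given as [roll, pitch, yaw] about the fixed x, y, z axes, in that order (R = Rz(yaw) Ry(pitch) Rx(roll)).
In Python, from bench import r gives the robot as it stands.
- The arm moves only by the tool apply_moves, never from a script. Its argument "steps" is a list of rows, each a list of 7 numbers: the opening, from -1 (shut) to 1 (fully open), then the shift along the tool's x, y, z in mm, then the turn, a rotation vector about the tool's x, y, z in units of 5 degrees (1.0 is 5 degrees). A call has exactly 8 rows; each row shifts and turns the commanded pose from where the row before left it, along the tool's axes as they then stand; what a row does not reach is not made up. A row lasts 1/10 s, in which the tool goes at most 50 mm and 8.59 degrees, less where a joint would pass 70% of its speed; a pose out of reach is approached as far as the arm can. A call is refused whole if a number of a shift passes 50 or a number of a turn 1, either way. A call with a gripper value outside its range is refused whole. The fingers move at their own pace and stop on an object; "squeeze" is the grip in N (left out, the last holds). Time passes only in rows, so rows that do not move let the fingers close, or fill a call up. It gives the time, the measured TCP pose, the force, the opening and the grip force at its end, in the units of the state.
- r.sense(): the state, without advancing time (a new reading comes with each control period).
- r.snapshot(name): name is "scene" or "top"; returns a dict with "color" (400x640x3 uint8, blue, green, red), "depth" (400x640 float32, mm along the optical axis (not along the pixel's ray), 0 where there is no reading), "mtx" (3x3 intrinsics, pixels), "T" (4x4, takes a point from camera to world coordinates). Camera axes: x right, y down, z forward; pixel columns grow to the right and rows downward; lengths in mm; the calibration is good to about 2 mm. A picture is of the moment at which its call begins.
- r.hand_in(): hands the job in; it is judged then, once.
The state is a dict: "time": time; "joint_pos": joint angles; "qd": joint speeds; "joint_efforts": joint torques, N m; "tool_pos": TCP position; "tcp_rot": TCP orientation; "ft_force": force on the tool from outside, world axes, zero at the start; "wrist_torque": the same for the moment, N m; "finger_gap": finger opening in mm; "grip_force": force on a finger pad.
Only numpy, scipy, OpenCV 4.12 (cv2) and the standard library are available. Lean on these libraries where they do the work, as an engineer would, in place of code of your own. Each camera call takes 0.05 s, during which the arm holds its last target. There are 200 camera calls.

## Working session

There is one attempt and no reset: what is moved stays moved. The work goes in short steps, Python scripts to look and compute and a tool call to move; the robot and the scene stay as the last step left them, time stands still between calls to the robot, and variables do not carry over. Pictures are saved under pics/ and viewed, at most 14 in all, crops included, and the job is handed in when it is done.

Besides the shell and the picture viewer there is one more tool, called after ">>>" as name(argument=value, ...) on one line, values as JSON. apply_moves: Moves the arm, as the interface text tells. Its arguments: {"type":"object","properties":{"steps":{"type":"array"},"squeeze":{"type":"number"}},"required":["steps"]}

```bash
mkdir -p pics; ls; python3 - <<'E'
from bench import r
import cv2,numpy as np
for n in("scene","top"):
    s=r.snapshot(n); np.savez(f"pics/{n}0.npz",**s); cv2.imwrite(f"pics/{n}0.png",s["color"]); print(n,s["mtx"].tolist(),s["T"].round(3).tolist())
print(r.sense())
E
```

```text
pics
scene [[417.18041176937646, 0.0, 314.246089292234], [0.0, 417.18041176937646, 203.24261276449772], [0.0, 0.0, 1.0]] [[-0.877, -0.349, 0.329, 136.588], [-0.48, 0.659, -0.58, 832.445], [-0.014, -0.666, -0.745, 1079.843], [0.0, 0.0, 0.0, 1.0]]
top [[511.8809860157069, 0.0, 322.8331078226077], [0.0, 511.8809860157069, 199.77475357195857], [0.0, 0.0, 1.0]] [[0.278, -0.931, 0.237, 141.842], [-0.961, -0.268, 0.074, -76.345], [-0.006, -0.248, -0.969, 1808.765], [0.0, 0.0, 0.0, 1.0]]
{'time': 0.1, 'joint_pos': array([ 7.11389210e+01,  7.51239309e+00,  8.53232373e+01,  4.95763130e-04,
        8.72598728e+01, -4.89158549e+00]), 'qd': array([ 0.04601561, -0.158758  , -0.16613735,  0.04228527, -0.14655763,
        0.07347659]), 'joint_efforts': array([ 1.01398993e-03, -5.70960617e+01, -5.01936042e+01, -2.62006506e-04,
        8.27499374e-03,  1.19033475e-04]), 'tool_pos': array([144.62653553, 581.74770074, 195.33066105]), 'tcp_rot': array([-1.79904887e+02, -8.63697082e-03,  1.66030475e+02]), 'ft_force': array([-0.3200183 , -0.49481921, -1.02802439]), 'wrist_torque': array([0.02560956, 0.00023876, 0.02351769]), 'grip_force': 0.0, 'finger_gap': 85.55793523438928}
```

View pics/scene0.png

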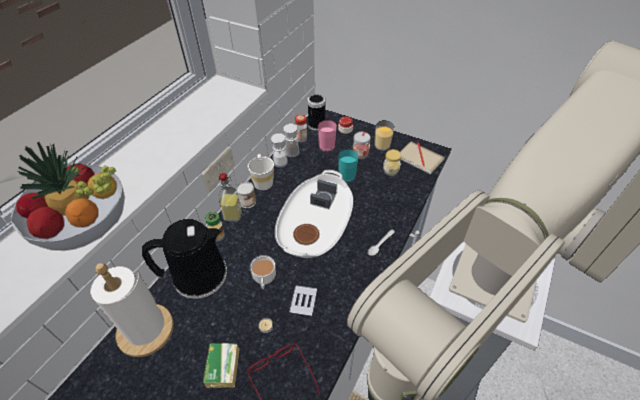

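View pics/top0.png

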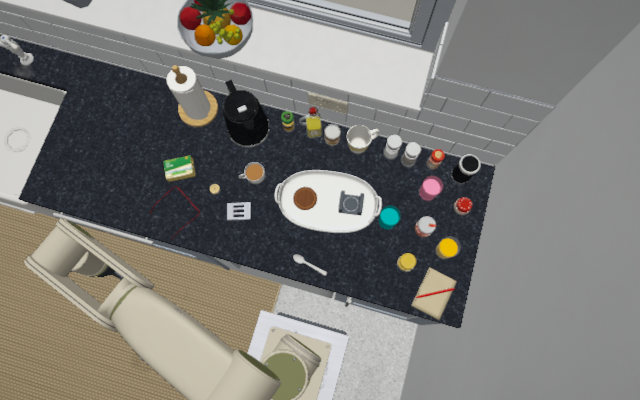

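```bash
cat > h.py <<'E'
import numpy as np,cv2
def load(n,k=0): return dict(np.load(f"pics/{n}{k}.npz"))
def cloud(s):
    d=s["depth"]; v,u=np.indices(d.shape); K=s["mtx"]
    P=np.stack([(u-K[0,2])/K[0,0]*d,(v-K[1,2])/K[1,1]*d,d],-1)@s["T"][:3,:3].T+s["T"][:3,3]
    P[d==0]=np.nan; return P
def ray(s,uv,z):
    uv=np.atleast_2d(np.asarray(uv,float)); K=s["mtx"]
    D=np.c_[(uv-K[[0,1],[2,2]])/K[0,0],np.ones(len(uv))]@s["T"][:3,:3].T; o=s["T"][:3,3]
    return o+D*((z-o[2])/D[:,2])[:,None]
def proj(s,p):
    q=(np.atleast_2d(p)-s["T"][:3,3])@s["T"][:3,:3]; return (q/q[:,2:])@s["mtx"].T[:,:2]
def tri(sa,a,sb,b):
    A=[];B=[]
    for s,uv in((sa,a),(sb,b)):
        d=ray(s,uv,0)[0]-s["T"][:3,3]; d/=np.linalg.norm(d); M=np.eye(3)-np.outer(d,d); A.append(M);B.append(M@s["T"][:3,3])
    return np.linalg.solve(sum(A),sum(B))
E
python3 - <<'E'
from h import *
t,s=load("top"),load("scene")
cv2.imwrite("pics/c1.png",cv2.resize(t["color"][120:320,195:475],None,fx=2.85,fy=2.85,interpolation=2))
cv2.imwrite("pics/c2.png",cv2.resize(s["color"][90:340,210:450],None,fx=2.4,fy=2.4,interpolation=2))
C=cloud(t);S=cloud(s)
for n,uv,uv2 in(("mug",(254,172),(263,266)),("tea",(214,188),(265,325)),("plate",(238,211),(303,300)),("jam",(426,226),(362,138)),("juice",(448,247),(384,128)),("mustard",(407,262),(393,157)),("coaster",(305,198),(306,234)),("warmer",(350,203),(323,195)),("teal",(390,217),(348,158)),("counter",(270,250),(330,330))):
    print(n,C[uv[1],uv[0]].round(),S[uv2[1],uv2[0]].round(), tri(t,uv,s,uv2).round())
E
```

```text
mug [606. 328.  38.] [606. 318.  50.] [601. 323.  60.]
tea [514. 455.  14.] [515. 454.   8.] [514. 456.  11.]
plate [458. 345.   5.] [463. 335.  -1.] [457. 343.  16.]
jam [ 571. -309.   92.] [ 573. -304.   90.] [ 574. -310.   84.]
juice [ 527. -402.   65.] [ 532. -421.   70.] [ 523. -397.   89.]
mustard [ 436. -278.   75.] [ 437. -269.   81.] [ 438. -278.   72.]
coaster [571. 126.   7.] [569. 129.   9.] [572. 126.   4.]
warmer [598. -36.   8.] [603. -52.   5.] [595. -37.  24.]
teal [ 572. -184.   71.] [ 581. -201.   69.] [ 570. -183.   87.]
counter [355. 191.   3.] [353. 380.   1.] [ 406.  242. -326.]
```

View pics/c1.png

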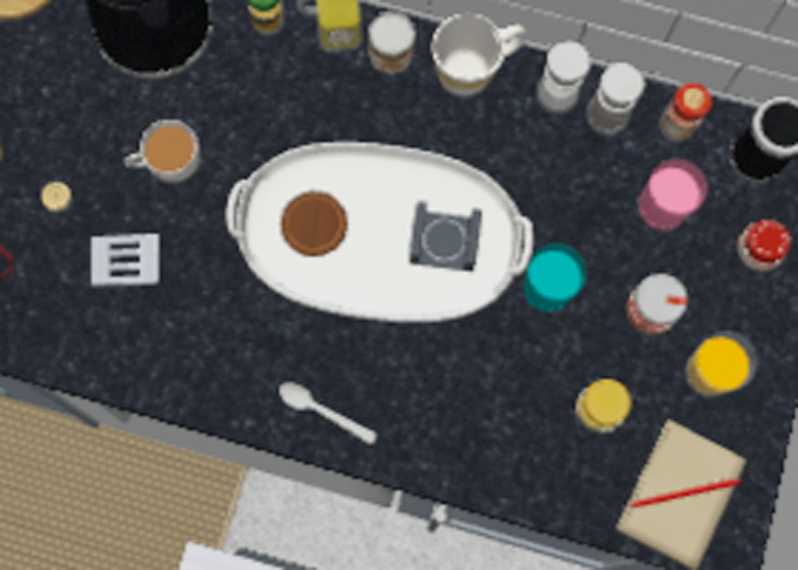

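View pics/c2.png

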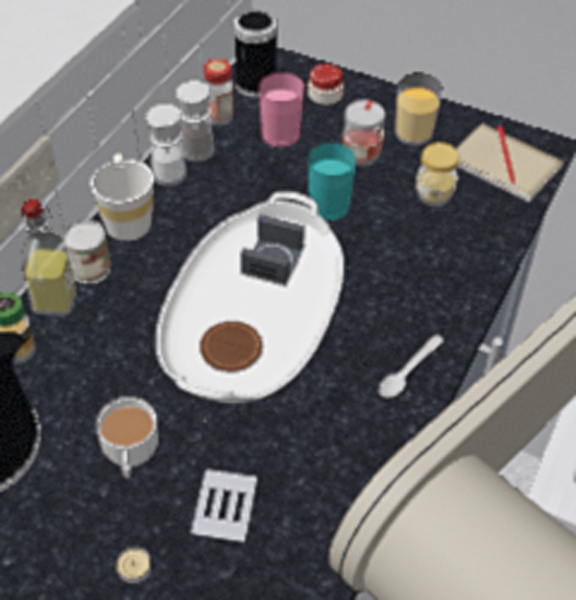

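```bash
python3 - <<'E'
from h import *
t,s=load("top"),load("scene")
f=lambda im,u,v:cv2.resize(im["color"][v-20:v+20,u-20:u+20],None,fx=7,fy=7,interpolation=2)
cv2.imwrite("pics/c3.png",np.vstack([np.hstack([f(t,332,134),f(t,426,226)]),np.hstack([f(s,246,194),f(s,362,145)])]))
C=cloud(t)
for u,v in((332,131),(426,222)): 
    P=C[v-12:v+14,u-12:u+14].reshape(-1,3);print(np.nanpercentile(P[:,2],[50,90,95]).round()); Q=P[P[:,2]>78]; print(Q.min(0).round(),Q.max(0).round())
E
```

```text
[12. 72. 75.]
[794.  69.  78.] [838. 146. 116.]
[ 7. 92. 94.]
[ 548. -337.   79.] [ 609. -280.  101.]
```

View pics/c3.png

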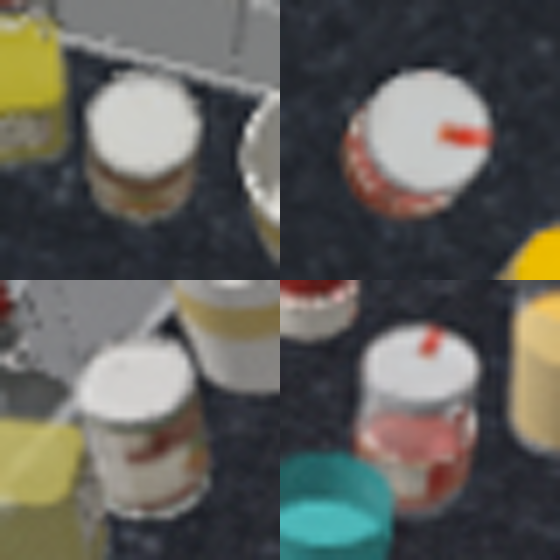

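```bash
cat > m.py <<'E'
from h import *
def mask(s,uv,rad,f):
    hsv=cv2.cvtColor(s["color"],cv2.COLOR_BGR2HSV).astype(int); m=f(hsv[...,0],hsv[...,1],hsv[...,2]).astype(np.uint8)
    w=np.zeros_like(m); cv2.circle(w,uv,rad,1,-1); m&=w
    n,l,st,c=cv2.connectedComponentsWithStats(m); k=1+np.argmax(st[1:,4]); m=(l==k).astype(np.uint8)
    cs,_=cv2.findContours(m,cv2.RETR_EXTERNAL,cv2.CHAIN_APPROX_NONE); c=max(cs,key=cv2.contourArea); return m,c
def cir(s,uv,rad,f,z=None):
    m,c=mask(s,uv,rad,f); h=cv2.convexHull(c); e=cv2.fitEllipse(c); M=cv2.moments(h); return np.array(e[0]),np.array([M["m10"],M["m01"]])/M["m00"],e[1],h[:,0]
def both(n,t,s,a,b,ra,rb,f,z):
    A=cir(t,a,ra,f);B=cir(s,b,rb,f)
    print(n,"tri",tri(t,A[1],s,B[1]).round(1),"top",ray(t,A[1],z)[0].round(1),"sc",ray(s,B[1],z)[0].round(1))
    for S,X in((t,A),(s,B)):
        p=ray(S,X[3],z)[:,:2].astype(np.float32); r=cv2.minAreaRect(p); print("    rect",np.round(r[0],1),np.round(r[1],1),round(r[2],1),"circ",[np.round(q,1) for q in cv2.minEnclosingCircle(p)])
E
python3 - <<'E'
from m import *
t,s=load("top"),load("scene")
both("coaster",t,s,(305,198),(306,234),18,22,lambda h,S,v:(S>110)&(v<180),8)
both("tea",t,s,(214,188),(265,325),12,14,lambda h,S,v:(v>100),15)
both("plate",t,s,(238,211),(303,300),22,24,lambda h,S,v:(v>120),16)
both("coffee",t,s,(254,172),(263,266),15,18,lambda h,S,v:(S>90)&(v>90),57)
both("jamlid",t,s,(427,224),(362,138),16,14,lambda h,S,v:(v>140)&(S<60),90)
both("juice",t,s,(448,247),(384,135),17,19,lambda h,S,v:(S>100)&(v>140),80)
both("mustard",t,s,(407,262),(393,155),14,12,lambda h,S,v:(S>90)&(v>120),85)
both("tray",t,s,(330,200),(318,215),62,65,lambda h,S,v:(v>130)&(S<60),20)
both("warmer",t,s,(351,203),(323,193),22,22,lambda h,S,v:(v<125),48)
both("teal",t,s,(390,217),(348,163),18,22,lambda h,S,v:(S>110)&(v>60)&(h>70)&(h<110),90)
A=cir(t,(254,172),25,lambda h,S,v:(v>120))
print(A[3].tolist())
E
```

```text
coaster tri [570.9 126.6   5.3] top [569.8 126.2   8. ] sc [570.1 128.4   8. ]
    rect [569.3 125.3] [78.9 80.1] 16.1 circ [array([570.3, 126.1]), np.float64(41.0)]
    rect [570.1 128.1] [78.  73.3] 28.1 circ [array([571.4, 127.2]), np.float64(40.1)]
tea tri [513.4 454.6   9.6] top [512.2 452.9  15. ] sc [511.5 456.5  15. ]
    rect [511.8 453.7] [34.  36.9] 16.1 circ [array([512. , 452.8]), np.float64(19.4)]
    rect [511.6 455.8] [38.2 39.8] 57.7 circ [array([511.8, 456.4]), np.float64(20.8)]
plate tri [458.5 341.9  13.1] top [458.  341.2  16. ] sc [457.7 343.2  16. ]
    rect [457.8 341.6] [64.3 83.1] 18.2 circ [array([458.5, 341.6]), np.float64(50.9)]
    rect [458.7 342. ] [64.1 86.6] 18.5 circ [array([456.5, 341.3]), np.float64(51.2)]
coffee tri [603.  324.4  55. ] top [602.5 324.   57. ] sc [602.1 325.4  57. ]
    rect [602.8 324.2] [56.7 57.4] 17.8 circ [array([602.2, 324.4]), np.float64(30.5)]
    rect [602.2 324.8] [55.9 47.9] 28.2 circ [array([601. , 326.3]), np.float64(29.1)]
jamlid tri [ 581.4 -310.6   77. ] top [ 576.6 -309.1   90. ] sc [ 577.2 -296.    90. ]
    rect
[... 955 characters left out ...]
64(197.9)]
warmer tri [595.1 -39.7  27. ] top [589.7 -40.2  48. ] sc [585.9 -22.3  48. ]
    rect [590.1 -40.2] [77.2 80.3] 8.8 circ [array([590.9, -40.3]), np.float64(53.0)]
    rect [586.8 -23.9] [ 77.  115.3] 8.8 circ [array([587.8, -22.1]), np.float64(67.1)]
teal tri [ 573.6 -181.9   58. ] top [ 567.1 -179.7   90. ] sc [ 558.5 -150.    90. ]
    rect [ 566.  -180.6] [71.7 87.2] 78.8 circ [array([ 566.4, -178.4]), np.float64(44.2)]
    rect [ 559.3 -149.5] [ 66.8 162.7] 24.8 circ [array([ 558.6, -149.8]), np.float64(81.5)]
[[257, 162], [259, 163], [263, 167], [264, 170], [264, 173], [262, 179], [260, 181], [258, 182], [252, 182], [239, 177], [239, 175], [245, 166], [248, 163], [250, 162]]
```

```bash
cat > go.py <<'E'
import sys,numpy as np
from bench import r
s=r.sense(); p=s["tool_pos"]; a=s["tcp_rot"]
print("t",round(s["time"],1),"pos",p.round(1),"rot",a.round(1),"gap",round(s["finger_gap"],1),"grip",round(s["grip_force"],1),"F",s["ft_force"].round(1),"j6",s["joint_pos"][5].round())
# args: groups of x,y,z,psi ; each leg: shift at the psi held, then turn
psi=a[2]
for g in sys.argv[1:]:
    x,y,z,q=map(float,g.split(",")); d=np.array([x,y,z])-p; c,n=np.cos(np.radians(psi)),np.sin(np.radians(psi))
    print(g,"-> tool",np.round([c*d[0]+n*d[1],n*d[0]-c*d[1],-d[2]],1),"turn units",round(-((q-psi+180)%360-180)/5,2)); p=np.array([x,y,z]);psi=q
E
python3 go.py 512.2,454.5,120,98.6
python3 - <<'E'
from m import *
t,s=load("top"),load("scene")
print("handle tip",tri(t,(240,176.5),s,(262.5,287)).round(), ray(t,(240,176.5),35).round(),ray(s,(262.5,287),35).round())
for n,z in(("top",0),):
  print("pink",ray(t,(431,188),90).round(),"kettle",ray(t,(243,112),150).round(), "box",ray(t,(180,167),40).round())
C=cloud(t)
print("kettle top z",np.nanmax(C[90:125,230:262,2][:, :]), "recess",np.nanmedian(C[201:206,349:353],axis=(0,1)).round())
E
```

```text
t 0.1 pos [144.6 581.7 195.3] rot [-179.9   -0.   166. ] gap 85.6 grip 0.0 F [-0.3 -0.5 -1. ] j6 -5.0
512.2,454.5,120,98.6 -> tool [-387.4  -34.7   75.3] turn units 13.49
handle tip [575. 371.  37.] [[576. 372.  35.]] [[575. 371.  35.]]
pink [[ 707. -295.   90.]] kettle [[775. 408. 150.]] box [[549. 592.  40.]]
kettle top z 219.4698227045019 recess [599. -38.  10.]
```

>>> apply_moves(steps=[[0.3,-12,-1,2,0,0,0],[0.3,-24,-2,5,0,0,0],[0.3,-26,-2,5,0,0,0],[0.3,-26,-2,5,0,0,0],[0.3,-26,-2,5,0,0,0],[0.3,-26,-2,5,0,0,0],[0.3,-26,-2,5,0,0,0],[0.3,-26,-2,5,0,0,0]])

```text
time: 0.9
tool_pos: [329.1, 520.2, 158.6]
tcp_rot: [-180.0, -0.0, 166.0]
ft_force: [0.3, 0.4, 0.2]
finger_gap: 55.6
grip_force: 0.0
```

>>> apply_moves(steps=[[0.3,-26,-2,5,0,0,0],[0.3,-26,-2,5,0,0,0],[0.3,-26,-2,5,0,0,0],[0.3,-26,-2,5,0,0,0],[0.3,-26,-3,5,0,0,0],[0.3,-26,-3,5,0,0,0],[0.3,-24,-4,5,0,0,0],[0.3,-15,-4,3,0,0,0]])

```text
time: 1.7
tool_pos: [513.2, 450.9, 120.2]
tcp_rot: [-179.9, -0.0, 165.9]
ft_force: [-0.8, 0.1, 0.0]
finger_gap: 55.3
grip_force: 0.0
```

>>> apply_moves(steps=[[0.3,0,0,0,0,0,1],[0.3,0,0,0,0,0,1],[0.3,0,0,0,0,0,1],[0.3,0,0,0,0,0,1],[0.3,0,0,0,0,0,1],[0.3,0,0,0,0,0,1],[0.3,0,0,0,0,0,1],[0.3,0,0,0,0,0,1]])

```text
time: 2.5
tool_pos: [511.4, 452.5, 121.0]
tcp_rot: [-180.0, 0.0, 125.8]
ft_force: [-0.2, -0.7, -0.2]
finger_gap: 55.1
grip_force: 0.0
```

>>> apply_moves(steps=[[0.3,0,0,0,0,0,1],[0.3,0,0,0,0,0,1],[0.3,0,0,0,0,0,1],[0.3,0,0,0,0,0,1],[0.3,0,0,0,0,0,1],[0.3,0,0,0,0,0,0.5],[0.3,0,0,0,0,0,0],[0.3,0,0,0,0,0,0]])

```text
time: 3.3
tool_pos: [511.4, 452.7, 121.2]
tcp_rot: [-180.0, 0.0, 98.6]
ft_force: [0.3, 0.4, -0.1]
finger_gap: 55.7
grip_force: 0.0
```

```bash
python3 go.py 512.2,454.5,40,98.6 512.2,454.5,3,98.6
```

```text
t 3.3 pos [511.4 452.7 121.2] rot [-180.     0.    98.6] gap 55.7 grip 0.0 F [ 0.3  0.4 -0.1] j6 29.0
512.2,454.5,40,98.6 -> tool [ 1.7  1.  81.2] turn units 0.0
512.2,454.5,3,98.6 -> tool [ 0.  0. 37.] turn units -0.0
```

>>> apply_moves(steps=[[0.3,2,1,20,0,0,0],[0.3,0,0,25,0,0,0],[0.3,0,0,25,0,0,0],[0.3,0,0,20,0,0,0],[0.3,0,0,14,0,0,0],[0.3,0,0,8,0,0,0],[0.3,0,0,6,0,0,0],[0.3,0,0,0,0,0,0]])

```text
time: 4.1
tool_pos: [512.1, 455.0, 3.1]
tcp_rot: [-180.0, 0.0, 98.5]
ft_force: [-0.6, 0.3, 0.1]
finger_gap: 55.7
grip_force: 0.0
```

>>> apply_moves(steps=[[-0.3,0,0,0,0,0,0],[-0.3,0,0,0,0,0,0],[-0.3,0,0,0,0,0,0],[-0.3,0,0,0,0,0,0],[-0.3,0,0,0,0,0,0],[-0.3,0,0,0,0,0,0],[-0.3,0,0,0,0,0,0],[-0.3,0,0,0,0,0,0]], squeeze=25)

```text
time: 4.9
tool_pos: [512.1, 455.0, 3.3]
tcp_rot: [-180.0, 0.0, 98.5]
ft_force: [0.4, -0.1, 0.1]
finger_gap: 30.2
grip_force: 0.0
```

>>> apply_moves(steps=[[-0.3,0,0,-5,0,0,0],[-0.3,0,0,-15,0,0,0],[-0.3,0,0,-20,0,0,0],[-0.3,0,0,-20,0,0,0],[-0.3,0,0,-20,0,0,0],[-0.3,0,0,-20,0,0,0],[-0.3,0,0,0,0,0,0],[-0.3,0,0,0,0,0,0]])

```text
time: 5.7
tool_pos: [512.7, 455.6, 104.7]
tcp_rot: [179.9, -0.1, 98.5]
ft_force: [-0.6, 0.7, -0.2]
finger_gap: 29.9
grip_force: 0.0
```

```bash
python3 go.py 595.4,-39.5,103,98.6 595.4,-39.5,20,98.6; python3 - <<'E'
from bench import r
from h import *
s=r.snapshot("scene"); np.savez("pics/scene1.npz",**s); t=r.snapshot("top"); np.savez("pics/top1.npz",**t)
u,v=proj(s,[512,454,90])[0].astype(int); a,b=proj(t,[512,454,90])[0].astype(int)
f=lambda im,u,v:cv2.resize(im["color"][max(v-40,0):v+40,u-40:u+40],(400,400),interpolation=2)
cv2.imwrite("pics/p1.png",np.hstack([f(s,u,v),f(t,a,b)]))
E
```

```text
t 5.7 pos [512.7 455.6 104.7] rot [ 1.799e+02 -1.000e-01  9.850e+01] gap 29.9 grip 0.0 F [-0.6  0.7 -0.2] j6 29.0
595.4,-39.5,103,98.6 -> tool [-501.8    8.3    1.7] turn units -0.01
595.4,-39.5,20,98.6 -> tool [ 0.  0. 83.] turn units -0.0
```

View pics/p1.png

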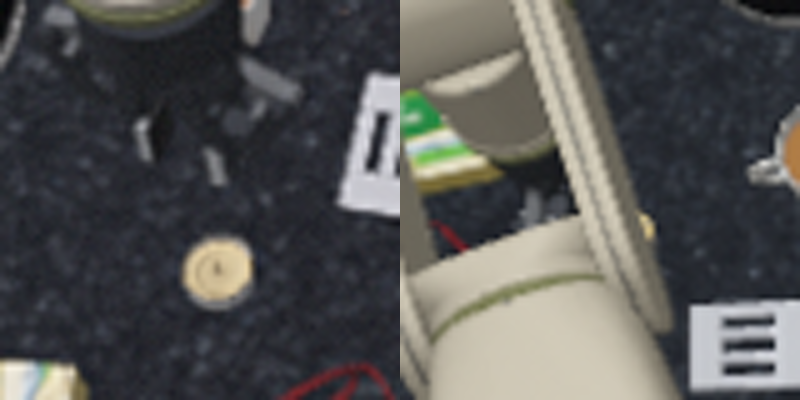

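```bash
python3 - <<'E'
from m import *
t,s=load("top",1),load("scene",1)
u,v=proj(s,[512,454,90])[0].astype(int)
m,c=mask(s,tuple(int(q) for q in proj(s,[512,454,15])[0]),14,lambda h,S,v:(v>100)); h=cv2.convexHull(c)[:,0]
p=ray(s,h,15)[:,:2].astype(np.float32); print(cv2.minEnclosingCircle(p))
for z in(104,112,120): print(z,(proj(s,[[512.7+15,455.6+2,z],[512.7-15,455.6-2,z]])-[u-40,v-40])*5)
C=cloud(s)
for px in((150,155),(215,180),(148,140),(213,165)):
  a,b=u-40+px[0]//5,v-40+px[1]//5; print(px,C[b-1:b+2,a-1:a+2].reshape(-1,3).round().tolist()[::2])
E
```

```text
((511.8079833984375, 456.4293518066406), 20.75817108154297)
104 [[171.35876245 179.78428123]
 [224.55827944 198.82189423]]
112 [[169.51520105 172.26231269]
 [223.00086403 191.35337046]]
120 [[167.65092733 164.65583523]
 [221.42582562 183.80033625]]
(150, 155) [[529.0, 469.0, 153.0], [526.0, 465.0, 149.0], [526.0, 469.0, 151.0], [590.0, 414.0, -0.0], [525.0, 467.0, 143.0]]
(215, 180) [[494.0, 464.0, 151.0], [489.0, 462.0, 151.0], [491.0, 465.0, 149.0], [548.0, 410.0, 0.0], [543.0, 407.0, 1.0]]
(148, 140) [[529.0, 469.0, 168.0], [525.0, 467.0, 169.0], [527.0, 469.0, 165.0], [531.0, 469.0, 156.0], [524.0, 469.0, 162.0]]
(213, 165) [[496.0, 464.0, 163.0], [488.0, 465.0, 172.0], [492.0, 465.0, 163.0], [557.0, 402.0, -4.0], [490.0, 464.0, 158.0]]
```

```bash
python3 - <<'E'
from m import *
s=load("scene",1)
u,v=proj(s,[512,454,120])[0].astype(int)
im=s["color"][v-30:v+30,u-30:u+30].astype(float); im=np.clip(255*(im/255)**0.4,0,255).astype(np.uint8)
im=cv2.resize(im,(600,600),interpolation=cv2.INTER_CUBIC)
C=cloud(s)[...,2][v-30:v+30,u-30:u+30]
for z in(105,115,125,145):
  for x in(497.5,527.5):
    q=(proj(s,[x,466,z])[0]-[u-30,v-30])*10+5; cv2.circle(im,tuple(int(k) for k in q),3,(0,0,255) if z==105 else (0,255,0),-1)
cv2.imwrite("pics/p2.png",im)
E
```

```text
(no output)
```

View pics/p2.png

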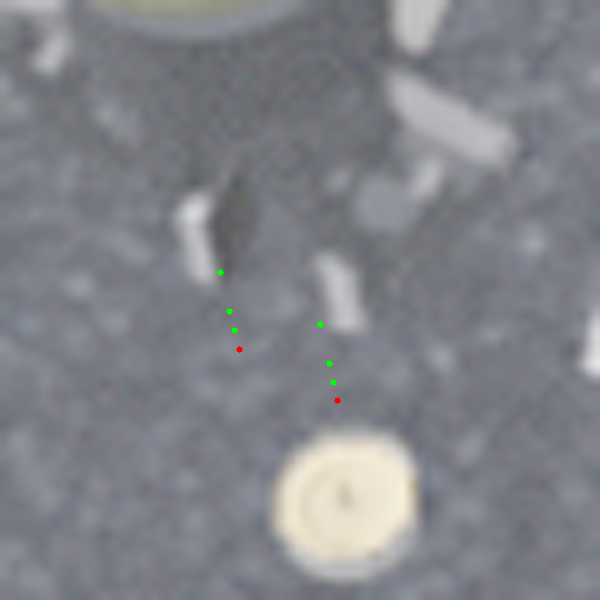

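```bash
python3 - <<'E'
from m import *
for n in("scene","top"):
    s=load(n,1);P=cloud(s).reshape(-1,3)
    k=(abs(P[:,0]-512)<70)&(abs(P[:,1]-455)<60)&(P[:,2]>60)&(P[:,2]<210); Q=P[k]
    print(n,len(Q)); 
    for a in range(60,210,10):
        q=Q[(Q[:,2]>=a)&(Q[:,2]<a+10)]
        if len(q): print(a,len(q),q.min(0).round(),q.max(0).round())
E
```

```text
scene 298
130 2 [527. 451. 137.] [528. 462. 139.]
140 18 [483. 450. 141.] [530. 470. 149.]
150 33 [483. 447. 150.] [537. 469. 160.]
160 33 [481. 452. 160.] [538. 469. 169.]
170 27 [481. 449. 170.] [530. 469. 180.]
180 48 [464. 440. 180.] [555. 474. 190.]
190 82 [459. 440. 190.] [557. 476. 200.]
200 55 [456. 446. 200.] [563. 476. 210.]
top 31
160 2 [485. 447. 165.] [486. 450. 166.]
180 7 [479. 442. 183.] [487. 460. 189.]
190 15 [474. 444. 191.] [493. 459. 200.]
200 7 [472. 442. 201.] [492. 454. 207.]
```

>>> apply_moves(steps=[[0.3,0,0,15,0,0,0],[0.3,0,0,20,0,0,0],[0.3,0,0,20,0,0,0],[0.3,0,0,20,0,0,0],[0.3,0,0,15,0,0,0],[0.3,0,0,10,0,0,0],[0.3,0,0,0,0,0,0],[0.3,0,0,0,0,0,0]])

```text
time: 6.6
tool_pos: [512.3, 455.2, 3.4]
tcp_rot: [180.0, -0.0, 98.5]
ft_force: [0.5, 1.4, 0.8]
finger_gap: 55.5
grip_force: 0.0
```

```bash
cat > tips.py <<'E'
from h import *
from bench import r
s=r.snapshot("scene"); st=r.sense(); p=st["tool_pos"]; P=cloud(s)
u,v=proj(s,p+[0,0,30])[0].astype(int)
im=s["color"][v-30:v+30,u-30:u+30].astype(float); im=np.clip(255*(im/255)**0.5,0,255).astype(np.uint8)
im=cv2.resize(im,(600,600),interpolation=cv2.INTER_CUBIC)
for z,c in((0,(0,0,255)),(20,(0,255,0)),(40,(255,0,0))):
    q=(proj(s,p+[0,0,z])[0]-[u-30,v-30])*10+5; cv2.circle(im,tuple(int(k) for k in q),4,c,-1)
import sys; cv2.imwrite(sys.argv[1],im)
Q=P.reshape(-1,3); Q=Q[(abs(Q[:,0]-p[0])<70)&(abs(Q[:,1]-p[1])<30)&(Q[:,2]>-5)&(Q[:,2]<p[2]+80)]
print(p,st["finger_gap"],st["ft_force"])
for a in range(-5,int(p[2]+80),8):
    q=Q[(Q[:,2]>=a)&(Q[:,2]<a+8)]
    if len(q): print(a,len(q),q.min(0).round(),q.max(0).round())
E
python3 tips.py pics/p3.png
```

```text
[512.76603732 455.57982223   4.3094497 ] 55.51414939144923 [ 0.39999362  0.68439443 -0.25254975]
-5 717 [443. 426.  -5.] [583. 486.   3.]
3 150 [444. 430.   3.] [581. 483.  11.]
11 24 [495. 435.  11.] [532. 472.  17.]
35 1 [540. 464.  42.] [540. 464.  42.]
43 14 [471. 454.  43.] [544. 471.  51.]
51 19 [469. 449.  51.] [550. 471.  59.]
59 22 [469. 450.  59.] [550. 471.  67.]
67 18 [469. 454.  67.] [540. 471.  75.]
75 10 [471. 457.  75.] [541. 473.  80.]
```

View pics/p3.png

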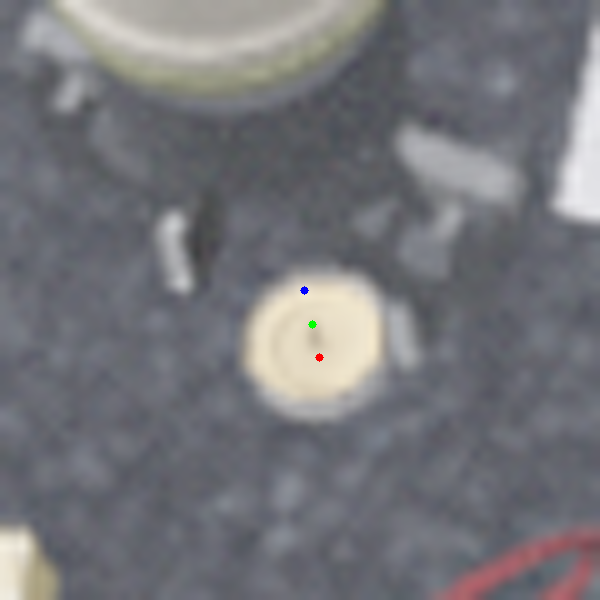

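>>> apply_moves(steps=[[0.3,0,0,8,0,0,0],[0.3,0,0,8,0,0,0],[0.3,0,0,6,0,0,0],[0.3,0,0,4,0,0,0],[0.3,0,0,3,0,0,0],[0.3,0,0,3,0,0,0],[0.3,0,0,0,0,0,0],[0.3,0,0,0,0,0,0]])

```text
time: 7.45
tool_pos: [512.2, 455.1, -28.6]
tcp_rot: [180.0, -0.0, 98.5]
ft_force: [0.0, 0.9, 0.1]
finger_gap: 55.5
grip_force: 0.0
```

```bash
python3 tips.py pics/p4.png
```

```text
[512.34182201 455.21613933 -28.40510383] 55.417829522832214 [ 0.45256358 -0.35560848  0.19800139]
-5 572 [443. 426.  -5.] [582. 485.   3.]
3 126 [444. 441.   3.] [577. 480.  11.]
11 26 [471. 446.  11.] [540. 473.  18.]
19 19 [471. 451.  19.] [548. 472.  26.]
27 21 [470. 451.  27.] [552. 472.  34.]
35 15 [469. 455.  35.] [542. 471.  42.]
43 13 [468. 455.  43.] [549. 472.  51.]
```

View pics/p4.png

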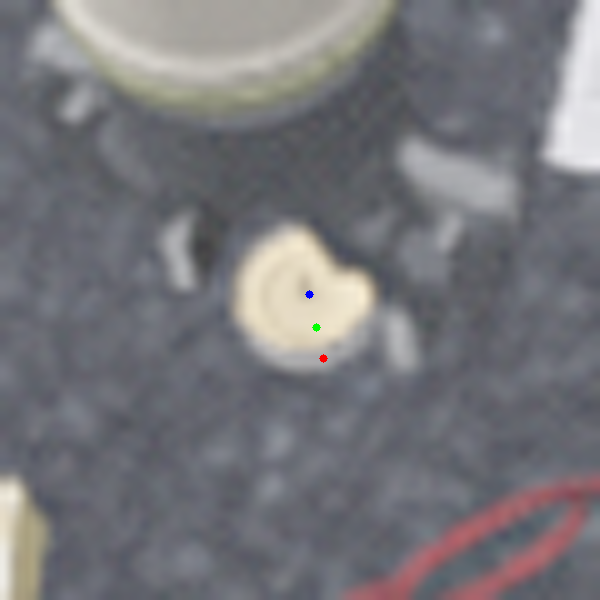

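>>> apply_moves(steps=[[-0.4,0,0,0,0,0,0],[-0.4,0,0,0,0,0,0],[-0.4,0,0,0,0,0,0],[-0.4,0,0,0,0,0,0],[-0.4,0,0,0,0,0,0],[-0.4,0,0,0,0,0,0],[-0.4,0,0,0,0,0,0],[-0.4,0,0,0,0,0,0]], squeeze=30)

```text
time: 8.3
tool_pos: [512.5, 455.4, -28.1]
tcp_rot: [179.9, -0.0, 98.5]
ft_force: [-0.8, -0.8, 5.5]
finger_gap: 35.8
grip_force: 30.3
```

>>> apply_moves(steps=[[-0.4,0,0,-5,0,0,0],[-0.4,0,0,-15,0,0,0],[-0.4,0,0,-20,0,0,0],[-0.4,0,0,-25,0,0,0],[-0.4,0,0,-25,0,0,0],[-0.4,0,0,-20,0,0,0],[-0.4,0,0,0,0,0,0],[-0.4,0,0,0,0,0,0]])

```text
time: 9.1
tool_pos: [512.5, 455.3, 82.2]
tcp_rot: [179.9, -0.0, 98.5]
ft_force: [0.1, -0.2, 0.1]
finger_gap: 36.3
grip_force: 30.0
```

```bash
python3 go.py 595.4,-39.5,83,98.6 595.4,-39.5,20,98.6
```

```text
t 9.1 pos [512.5 455.3  82.2] rot [179.9  -0.   98.5] gap 36.3 grip 30.0 F [ 0.1 -0.2  0.1] j6 29.0
595.4,-39.5,83,98.6 -> tool [-501.7    8.6   -0.8] turn units -0.01
595.4,-39.5,20,98.6 -> tool [ 0.  0. 63.] turn units -0.0
```

>>> apply_moves(steps=[[-0.4,-10,0,0,0,0,0],[-0.4,-20,0,0,0,0,0],[-0.4,-27,0,0,0,0,0],[-0.4,-27,0,0,0,0,0],[-0.4,-27,0,0,0,0,0],[-0.4,-27,0,0,0,0,0],[-0.4,-27,1,0,0,0,0],[-0.4,-27,1,0,0,0,0]])

```text
time: 9.9
tool_pos: [541.4, 263.2, 79.4]
tcp_rot: [-179.8, 0.1, 98.5]
ft_force: [-0.2, -0.0, 0.0]
finger_gap: 36.3
grip_force: 30.0
```

>>> apply_moves(steps=[[-0.4,-27,1,0,0,0,0],[-0.4,-27,1,0,0,0,0],[-0.4,-27,1,0,0,0,0],[-0.4,-27,1,0,0,0,0],[-0.4,-27,1,0,0,0,0],[-0.4,-27,1,0,0,0,0],[-0.4,-27,0,0,0,0,0],[-0.4,-27,0,0,0,0,0]])

```text
time: 10.7
tool_pos: [579.1, 51.0, 79.5]
tcp_rot: [-179.8, -0.0, 98.5]
ft_force: [0.9, 0.3, -1.4]
finger_gap: 36.2
grip_force: 30.0
```

>>> apply_moves(steps=[[-0.4,-27,0,0,0,0,0],[-0.4,-27,0,0,0,0,0],[-0.4,-20,0,0,0,0,0],[-0.4,-10,0,0,0,0,0],[-0.4,-6,0,0,0,0,0],[-0.4,-4,0,0,0,0,0],[-0.4,0,0,0,0,0,0],[-0.4,0,0,0,0,0,0]])

```text
time: 11.5
tool_pos: [594.4, -39.4, 81.2]
tcp_rot: [-180.0, -0.0, 98.6]
ft_force: [0.9, -0.5, -0.2]
finger_gap: 36.0
grip_force: 30.0
```

```bash
python3 go.py 595.4,-39.5,30,98.6 595.4,-39.5,-18,98.6
```

```text
t 11.5 pos [594.4 -39.4  81.2] rot [-180.    -0.    98.6] gap 36.0 grip 30.0 F [ 0.9 -0.5 -0.2] j6 -17.0
595.4,-39.5,30,98.6 -> tool [-0.2  1.  51.2] turn units -0.01
595.4,-39.5,-18,98.6 -> tool [ 0.  0. 48.] turn units -0.0
```

>>> apply_moves(steps=[[-0.4,0,1,12,0,0,0],[-0.4,0,0,18,0,0,0],[-0.4,0,0,18,0,0,0],[-0.4,0,0,18,0,0,0],[-0.4,0,0,14,0,0,0],[-0.4,0,0,10,0,0,0],[-0.4,0,0,4,0,0,0],[-0.4,0,0,0,0,0,0]])

```text
time: 12.3
tool_pos: [595.2, -39.9, -13.2]
tcp_rot: [-180.0, -0.0, 98.5]
ft_force: [0.5, -0.8, 0.2]
finger_gap: 36.3
grip_force: 30.0
```

>>> apply_moves(steps=[[-0.4,0,0,2,0,0,0],[-0.4,0,0,2,0,0,0],[-0.4,0,0,0,0,0,0],[0.15,0,0,0,0,0,0],[0.15,0,0,0,0,0,0],[0.15,0,0,0,0,0,0],[0.15,0,0,0,0,0,0],[0.15,0,0,0,0,0,0]])

```text
time: 13.1
tool_pos: [595.6, -40.1, -16.6]
tcp_rot: [180.0, 0.0, 98.5]
ft_force: [-1.1, -0.2, 0.5]
finger_gap: 49.4
grip_force: 0.0
```

>>> apply_moves(steps=[[0.15,0,0,-5,0,0,0],[0.15,0,0,-15,0,0,0],[0.15,0,0,-25,0,0,0],[0.15,0,0,-25,0,0,0],[0.15,0,0,-25,0,0,0],[0.15,0,0,-10,0,0,0],[0.15,0,0,0,0,0,0],[0.15,0,0,0,0,0,0]])

```text
time: 13.9
tool_pos: [595.1, -40.0, 87.8]
tcp_rot: [-180.0, -0.0, 98.5]
ft_force: [0.4, 0.5, -0.5]
finger_gap: 49.4
grip_force: 0.0
```

```bash
python3 go.py 458.2,342,83,108.4 458.2,342,-28,108.4; python3 - <<'E'
from bench import r
from h import *
s=r.snapshot("scene"); np.savez("pics/scene2.npz",**s); t=r.snapshot("top"); np.savez("pics/top2.npz",**t)
u,v=proj(s,[595,-39,20])[0].astype(int); a,b=proj(t,[595,-39,20])[0].astype(int)
f=lambda im,u,v:cv2.resize(im["color"][max(v-25,0):v+25,u-25:u+25],(400,400),interpolation=2)
cv2.imwrite("pics/p5.png",np.hstack([f(s,u,v),f(t,a,b)]))
E
```

```text
t 13.9 pos [595.1 -40.   87.8] rot [-180.    -0.    98.5] gap 49.4 grip 0.0 F [ 0.4  0.5 -0.5] j6 -17.0
458.2,342,83,108.4 -> tool [398.1 -78.7   4.8] turn units -1.97
458.2,342,-28,108.4 -> tool [  0.   0. 111.] turn units -0.0
```

View pics/p5.png

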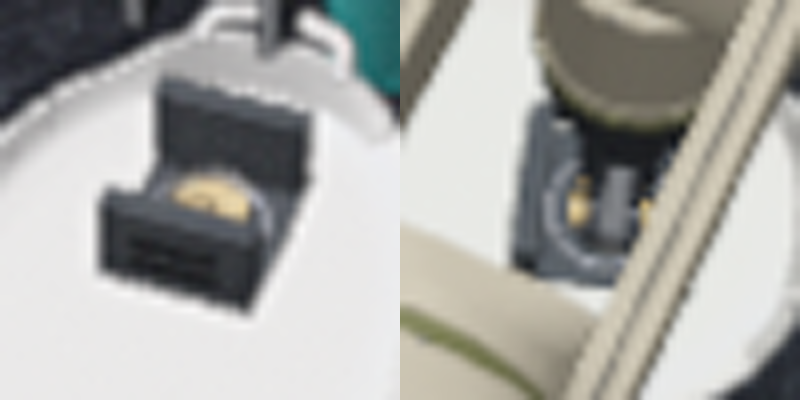

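>>> apply_moves(steps=[[0.76,10,-2,0,0,0,0],[0.76,20,-4,0,0,0,0],[0.76,27,-5,0,0,0,0],[0.76,27,-5,0,0,0,0],[0.76,27,-5,0,0,0,0],[0.76,27,-6,0,0,0,0],[0.76,27,-6,0,0,0,0],[0.76,27,-6,0,0,0,0]])

```text
time: 14.8
tool_pos: [526.9, 145.5, 87.3]
tcp_rot: [-179.9, -0.0, 98.5]
ft_force: [-0.3, -0.1, 0.0]
finger_gap: 75.4
grip_force: 0.0
```

>>> apply_moves(steps=[[0.76,27,-5,0,0,0,0],[0.76,27,-5,0,0,0,0],[0.76,27,-5,0,0,0,0],[0.76,27,-5,0,0,0,0],[0.76,27,-5,0,0,0,0],[0.76,27,-5,0,0,0,0],[0.76,27,-5,0,0,0,0],[0.76,17,-4,0,0,0,0]])

```text
time: 15.6
tool_pos: [457.3, 343.8, 87.3]
tcp_rot: [-179.9, 0.0, 98.6]
ft_force: [-0.2, -1.0, 0.7]
finger_gap: 75.0
grip_force: 0.0
```

>>> apply_moves(steps=[[0.76,0,0,10,0,0,-0.7],[0.76,0,0,10,0,0,-0.7],[0.76,0,0,10,0,0,-0.6],[0.76,0,0,10,0,0,0],[0.76,0,0,0,0,0,0],[0.76,0,0,0,0,0,0],[0.76,0,0,0,0,0,0],[0.76,0,0,0,0,0,0]])

```text
time: 16.4
tool_pos: [459.8, 342.2, 49.0]
tcp_rot: [179.9, -0.0, 108.5]
ft_force: [0.2, -0.4, -0.1]
finger_gap: 75.1
grip_force: 0.0
```

```bash
python3 go.py 458.2,342,-29,108.4; python3 - <<'E'
from bench import r
from m import *
t=r.snapshot("top"); np.savez("pics/top3.npz",**t); s=r.snapshot("scene"); np.savez("pics/scene3.npz",**s)
q=tuple(int(k) for k in proj(t,[595,-39,20])[0])
m,c=mask(t,q,14,lambda h,S,v:(v>120)&(S>40)&(h>8)&(h<35)); h=cv2.convexHull(c)[:,0]
p=ray(t,h,21)[:,:2].astype(np.float32); print("tealight",cv2.minEnclosingCircle(p),p.mean(0))
f=lambda im,u,v:cv2.resize(im["color"][max(v-25,0):v+25,u-25:u+25],(400,400),interpolation=2)
cv2.imwrite("pics/p6.png",np.hstack([f(t,*q),f(s,*[int(k) for k in proj(s,[458,342,20])[0]])]))
E
```

```text
t 16.4 pos [459.8 342.2  49. ] rot [179.9  -0.  108.5] gap 75.1 grip 0.0 F [ 0.2 -0.4 -0.1] j6 13.0
458.2,342,-29,108.4 -> tool [ 0.3 -1.6 78. ] turn units 0.02
tealight ((593.003173828125, -40.1891975402832), 19.384538650512695) [594.9125   -41.748085]
```

View pics/p6.png

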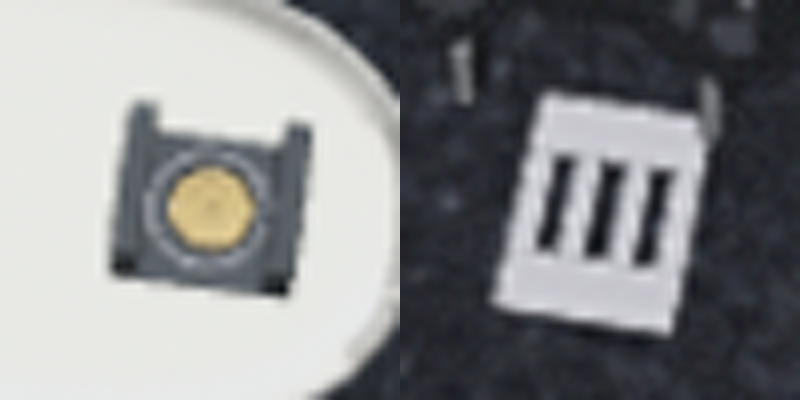

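>>> apply_moves(steps=[[0.76,0,-1,15,0,0,0],[0.76,0,0,18,0,0,0],[0.76,0,0,15,0,0,0],[0.76,0,0,12,0,0,0],[0.76,0,0,8,0,0,0],[0.76,0,0,6,0,0,0],[0.76,0,0,4,0,0,0],[0.76,0,0,0,0,0,0]])

```text
time: 17.3
tool_pos: [458.3, 341.6, -30.0]
tcp_rot: [-180.0, 0.0, 108.5]
ft_force: [-0.1, 0.0, -0.2]
finger_gap: 75.2
grip_force: 0.0
```

>>> apply_moves(steps=[[0.2,0,0,0,0,0,0],[0.2,0,0,0,0,0,0],[0.2,0,0,0,0,0,0],[0.2,0,0,0,0,0,0],[0.2,0,0,0,0,0,0],[0.2,0,0,0,0,0,0],[0.2,0,0,0,0,0,0],[0.2,0,0,0,0,0,0]], squeeze=40)

```text
time: 18.1
tool_pos: [459.1, 342.1, -28.7]
tcp_rot: [179.9, -0.0, 108.5]
ft_force: [-1.1, -0.2, 5.9]
finger_gap: 60.2
grip_force: 44.1
```

>>> apply_moves(steps=[[0.2,0,0,-5,0,0,0],[0.2,0,0,-15,0,0,0],[0.2,0,0,-20,0,0,0],[0.2,0,0,-25,0,0,0],[0.2,0,0,-25,0,0,0],[0.2,0,0,-20,0,0,0.6],[0.2,0,0,0,0,0,0.7],[0.2,0,0,0,0,0,0.7]])

```text
time: 18.9
tool_pos: [459.2, 342.2, 82.6]
tcp_rot: [179.9, -0.1, 98.4]
ft_force: [0.2, 0.2, -1.1]
finger_gap: 60.4
grip_force: 43.6
```

```bash
python3 go.py 595.4,-39.5,83,98.6 595.4,-39.5,24,98.6;python3 tips.py pics/p7.png|head -1
```

```text
t 18.9 pos [459.2 342.2  82.6] rot [ 1.799e+02 -1.000e-01  9.840e+01] gap 60.4 grip 43.6 F [ 0.2  0.2 -1.1] j6 23.0
595.4,-39.5,83,98.6 -> tool [-397.5   79.1   -0.4] turn units -0.04
595.4,-39.5,24,98.6 -> tool [ 0.  0. 59.] turn units -0.0
[458.74329332 341.90019637  81.91898246] 60.42248192815917 [-0.06076033 -0.28972734 -1.46287478]
```

View pics/p7.png

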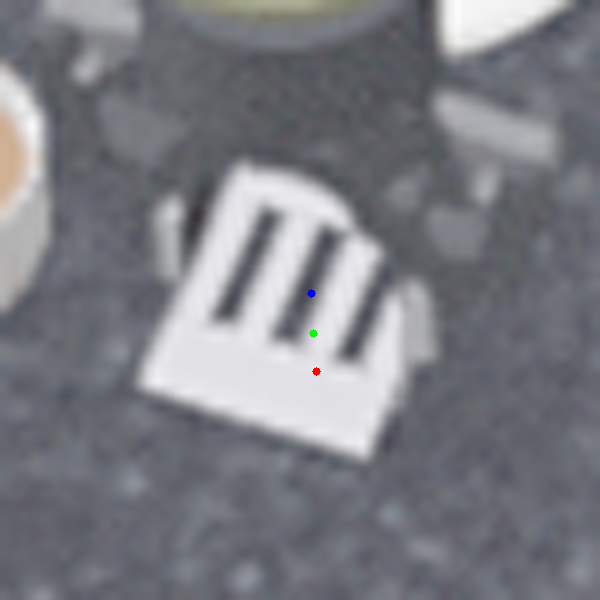

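>>> apply_moves(steps=[[0.2,-10,2,0,0,0,0],[0.2,-20,4,0,0,0,0],[0.2,-27,5,0,0,0,0],[0.2,-27,5,0,0,0,0],[0.2,-27,5,0,0,0,0],[0.2,-27,6,0,0,0,0],[0.2,-27,6,0,0,0,0],[0.2,-27,6,0,0,0,0]])

```text
time: 19.75
tool_pos: [525.5, 155.7, 80.4]
tcp_rot: [-180.0, 0.0, 98.6]
ft_force: [0.8, 0.5, -1.5]
finger_gap: 60.4
grip_force: 43.6
```

>>> apply_moves(steps=[[0.2,-27,6,0,0,0,0],[0.2,-27,6,0,0,0,0],[0.2,-27,5,0,0,0,0],[0.2,-27,5,0,0,0,0],[0.2,-27,5,0,0,0,0],[0.2,-27,5,0,0,0,0],[0.2,-20,4,0,0,0,0],[0.2,-12,2,0,0,0,0]])

```text
time: 20.55
tool_pos: [591.8, -30.9, 80.4]
tcp_rot: [-180.0, 0.0, 98.5]
ft_force: [-0.3, -0.2, -1.3]
finger_gap: 60.4
grip_force: 43.6
```

>>> apply_moves(steps=[[0.2,-6,1,0,0,0,0],[0.2,-4,1,0,0,0,0],[0.2,0,0,10,0,0,0],[0.2,0,0,15,0,0,0],[0.2,0,0,10,0,0,0],[0.2,0,0,5,0,0,0],[0.2,0,0,0,0,0,0],[0.2,0,0,0,0,0,0]])

```text
time: 21.35
tool_pos: [595.2, -38.0, 40.2]
tcp_rot: [-180.0, -0.0, 98.5]
ft_force: [-0.4, -0.2, -1.1]
finger_gap: 60.4
grip_force: 43.6
```

```bash
python3 go.py 595.4,-39.5,11,98.6
```

```text
t 21.4 pos [595.2 -38.   40.2] rot [-180.    -0.    98.5] gap 60.4 grip 43.6 F [-0.4 -0.2 -1.1] j6 -17.0
595.4,-39.5,11,98.6 -> tool [-1.5 -0.1 29.2] turn units -0.01
```

>>> apply_moves(steps=[[0.2,-1.5,0,8,0,0,0],[0.2,0,0,8,0,0,0],[0.2,0,0,6,0,0,0],[0.2,0,0,3,0,0,0],[0.2,0,0,2,0,0,0],[0.2,0,0,1.5,0,0,0],[0.2,0,0,0,0,0,0],[0.2,0,0,0,0,0,0]])

```text
time: 22.15
tool_pos: [595.7, -39.7, 12.1]
tcp_rot: [180.0, 0.0, 98.5]
ft_force: [0.2, -0.4, -1.5]
finger_gap: 60.4
grip_force: 43.6
```

>>> apply_moves(steps=[[0.2,0,0,0.5,0,0,0],[0.2,0,0,0.5,0,0,0],[0.2,0,0,0,0,0,0],[0.65,0,0,0,0,0,0],[0.65,0,0,0,0,0,0],[0.65,0,0,0,0,0,0],[0.65,0,0,0,0,0,0],[0.65,0,0,0,0,0,0]])

```text
time: 22.95
tool_pos: [595.5, -39.8, 10.9]
tcp_rot: [180.0, 0.0, 98.5]
ft_force: [0.8, 0.6, 0.6]
finger_gap: 70.6
grip_force: 0.0
```

>>> apply_moves(steps=[[0.75,0,0,-5,0,0,0],[0.75,0,0,-15,0,0,0],[0.75,0,0,-20,0,0,0],[0.9,0,0,-25,0,0,0],[0.9,0,0,-25,0,0,0],[0.9,0,0,-10,0,0,0],[0.9,0,0,0,0,0,0],[0.9,0,0,0,0,0,0]])

```text
time: 23.75
tool_pos: [595.2, -39.7, 110.3]
tcp_rot: [-180.0, -0.0, 98.5]
ft_force: [-0.6, -0.0, -0.8]
finger_gap: 81.2
grip_force: 0.0
```

```bash
python3 go.py 602.6,324.7,108,145 602.6,324.7,-10,145
```

```text
t 23.8 pos [595.2 -39.7 110.3] rot [-180.    -0.    98.5] gap 81.2 grip 0.0 F [-0.6 -0.  -0.8] j6 -17.0
602.6,324.7,108,145 -> tool [359.2  61.4   2.3] turn units -9.29
602.6,324.7,-10,145 -> tool [  0.   0. 118.] turn units -0.0
```

>>> apply_moves(steps=[[1,10,2,0,0,0,0],[1,20,3,0,0,0,0],[1,26,4,0,0,0,0],[1,26,4,0,0,0,0],[1,26,4,0,0,0,0],[1,26,4,0,0,0,0],[1,26,5,0,0,0,0],[1,26,5,0,0,0,0]])

```text
time: 24.55
tool_pos: [597.2, 150.5, 109.0]
tcp_rot: [-179.8, -0.0, 98.5]
ft_force: [1.1, -1.1, 0.9]
finger_gap: 85.3
grip_force: 0.0
```

>>> apply_moves(steps=[[1,26,5,0,0,0,-0.6],[1,0,0,0,0,0,-0.7],[1,0,0,0,0,0,-1],[1,0,0,0,0,0,-1],[1,0,0,0,0,0,-1],[1,0,0,0,0,0,-1],[1,0,0,0,0,0,-1],[1,0,0,0,0,0,-1]])

```text
time: 25.35
tool_pos: [598.3, 175.9, 108.8]
tcp_rot: [-179.9, -0.1, 135.3]
ft_force: [-1.0, 0.4, 0.3]
finger_gap: 85.1
grip_force: 0.0
```

>>> apply_moves(steps=[[1,0,0,0,0,0,-1],[1,0,0,0,0,0,-1],[1,0,0,0,0,0,0],[1,0,0,0,0,0,0],[1,0,0,0,0,0,0],[1,0,0,0,0,0,0],[1,0,0,0,0,0,0],[1,0,0,0,0,0,0]])

```text
time: 26.15
tool_pos: [599.7, 175.3, 110.8]
tcp_rot: [180.0, 0.0, 145.0]
ft_force: [-0.3, 0.3, 0.2]
finger_gap: 85.9
grip_force: 0.0
```

```bash
python3 go.py 602.6,324.7,108,145 602.6,324.7,-14,145;  python3 - <<'E'
from bench import r
from m import *
t=r.snapshot("top"); np.savez("pics/top4.npz",**t); s=r.snapshot("scene"); np.savez("pics/scene4.npz",**s)
for S in(t,s):
  q=tuple(int(k) for k in proj(S,[595,-39,50])[0]); im=S["color"][q[1]-16:q[1]+17,q[0]-20:q[0]+21]
  m,c=mask(S,q,15,lambda h,S,v:(v>110)&(v<222)); p=ray(S,cv2.convexHull(c)[:,0],55)[:,:2].astype(np.float32); print(cv2.minAreaRect(p))
f=lambda im,u,v:cv2.resize(im["color"][max(v-25,0):v+25,u-25:u+25],(400,400),interpolation=2)
cv2.imwrite("pics/p8.png",np.hstack([f(S,*[int(k) for k in proj(S,[595,-39,50])[0]]) for S in(t,s)]))
E
```

```text
t 26.1 pos [599.7 175.3 110.8] rot [180.   0. 145.] gap 85.9 grip 0.0 F [-0.3  0.3  0.2] j6 -43.0
602.6,324.7,108,145 -> tool [ 83.3 124.1   2.8] turn units 0.0
602.6,324.7,-14,145 -> tool [  0.   0. 122.] turn units -0.0
((588.6702270507812, -39.732906341552734), (86.42696380615234, 89.1282958984375), 8.123900413513184)
((598.4376831054688, -47.97126007080078), (101.96802520751953, 113.84331512451172), 10.824172019958496)
```

View pics/p8.png

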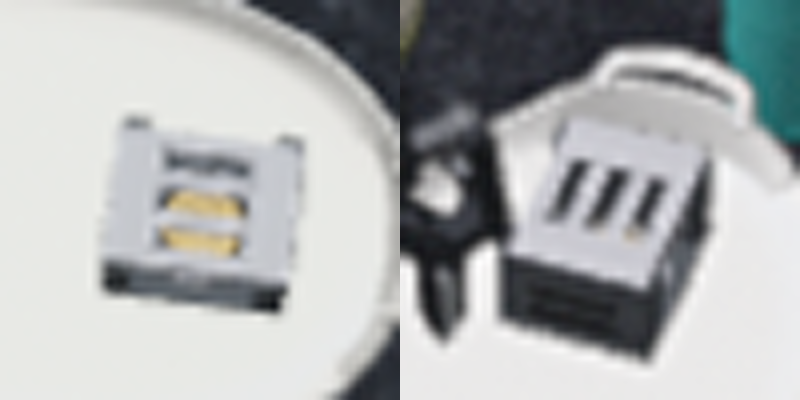

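>>> apply_moves(steps=[[1,8,12,0,0,0,0],[1,15,22,0,0,0,0],[1,17,25,0,0,0,0],[1,17,25,0,0,0,0],[1,15,22,0,0,0,0],[1,8,12,0,0,0,0],[1,4,6,0,0,0,0],[1,0,0,0,0,0,0]])

```text
time: 27.05
tool_pos: [601.7, 325.7, 110.6]
tcp_rot: [-180.0, -0.0, 145.1]
ft_force: [-0.1, 0.6, -1.0]
finger_gap: 85.4
grip_force: 0.0
```

>>> apply_moves(steps=[[1,0,0,10,0,0,0],[1,0,0,15,0,0,0],[1,0,0,15,0,0,0],[1,0,0,10,0,0,0],[1,0,0,0,0,0,0],[1,0,0,0,0,0,0],[1,0,0,0,0,0,0],[1,0,0,0,0,0,0]])

```text
time: 27.85
tool_pos: [602.5, 325.4, 61.9]
tcp_rot: [179.9, 0.1, 145.0]
ft_force: [0.2, -0.2, 0.5]
finger_gap: 84.9
grip_force: 0.0
```

```bash
python3 go.py 602.6,324.7,-14,145; python3 tips.py pics/p9.png
```

```text
t 27.9 pos [602.5 325.4  61.9] rot [1.799e+02 1.000e-01 1.450e+02] gap 84.9 grip 0.0 F [ 0.2 -0.2  0.5] j6 -31.0
602.6,324.7,-14,145 -> tool [-0.4 -0.5 75.9] turn units 0.01
[602.45373699 325.36705149  61.82424963] 85.2470943371514 [-0.32593324 -0.66825843  0.66382353]
-5 416 [533. 295.  -5.] [672. 355.   3.]
3 11 [544. 302.   3.] [649. 354.   8.]
11 6 [570. 330.  12.] [608. 354.  18.]
19 16 [568. 320.  20.] [616. 355.  27.]
27 24 [568. 310.  27.] [620. 355.  35.]
35 21 [567. 308.  36.] [623. 355.  42.]
43 289 [567. 296.  43.] [636. 354.  51.]
51 68 [566. 297.  51.] [639. 355.  59.]
59 38 [567. 296.  59.] [635. 355.  64.]
107 1 [569. 296. 113.] [569. 296. 113.]
115 1 [567. 298. 121.] [567. 298. 121.]
123 2 [567. 296. 123.] [568. 296. 129.]
139 1 [569. 296. 142.] [569. 296. 142.]
```

View pics/p9.png

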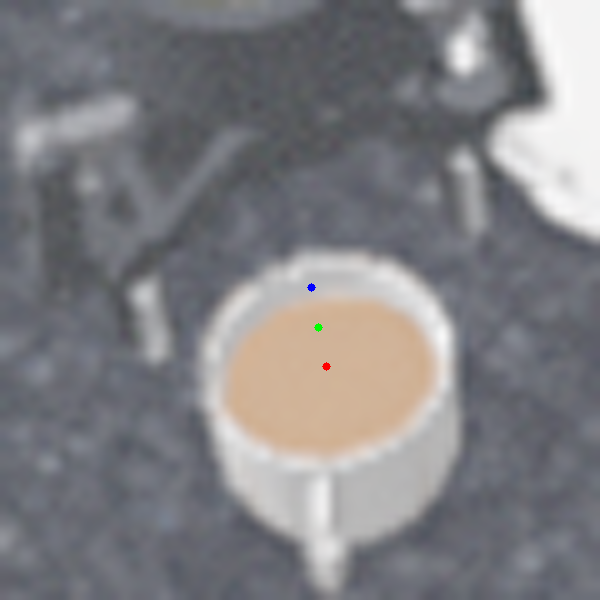

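>>> apply_moves(steps=[[1,0,-0.5,10,0,0,0],[1,0,0,15,0,0,0],[1,0,0,15,0,0,0],[1,0,0,15,0,0,0],[1,0,0,10,0,0,0],[1,0,0,7,0,0,0],[1,0,0,4,0,0,0],[1,0,0,0,0,0,0]])

```text
time: 28.7
tool_pos: [601.3, 324.5, -15.8]
tcp_rot: [-180.0, -0.0, 145.0]
ft_force: [0.0, 0.8, 0.4]
finger_gap: 85.4
grip_force: 0.0
```

>>> apply_moves(steps=[[0.8,0,0,0,0,0,0],[0.7,0,0,0,0,0,0],[0.6,0,0,0,0,0,0],[0.4,0,0,0,0,0,0],[0.4,0,0,0,0,0,0],[0.4,0,0,0,0,0,0],[0.4,0,0,0,0,0,0],[0.4,0,0,0,0,0,0]], squeeze=40)

```text
time: 29.5
tool_pos: [602.3, 324.9, -14.0]
tcp_rot: [179.9, 0.1, 145.0]
ft_force: [-1.9, -1.0, 5.8]
finger_gap: 68.7
grip_force: 44.4
```

>>> apply_moves(steps=[[0.4,0,0,-3,0,0,0],[0.4,0,0,-6,0,0,0],[0.4,0,0,-10,0,0,0],[0.4,0,0,-10,0,0,0],[0.4,0,0,-6,0,0,0],[0.4,0,0,-3,0,0,0],[0.4,0,0,0,0,0,0],[0.4,0,0,0,0,0,0]])

```text
time: 30.3
tool_pos: [601.4, 324.5, 22.5]
tcp_rot: [-180.0, -0.0, 145.0]
ft_force: [-0.2, 0.5, -3.6]
finger_gap: 68.6
grip_force: 46.0
```

```bash
python3 go.py 602.6,324.7,105,145 595.4,-39.5,105,-55;python3 tips.py pics/p10.png|head -1
```

```text
t 30.3 pos [601.4 324.5  22.5] rot [-180.   -0.  145.] gap 68.6 grip 46.0 F [-0.2  0.5 -3.6] j6 -31.0
602.6,324.7,105,145 -> tool [ -0.9   0.9 -82.5] turn units 0.01
595.4,-39.5,105,-55 -> tool [-203.  -302.5   -0. ] turn units -32.0
[601.14986853 324.46687868  22.24120078] 68.67612028677712 [ 0.00981293  0.44667292 -3.51180044]
```

View pics/p10.png

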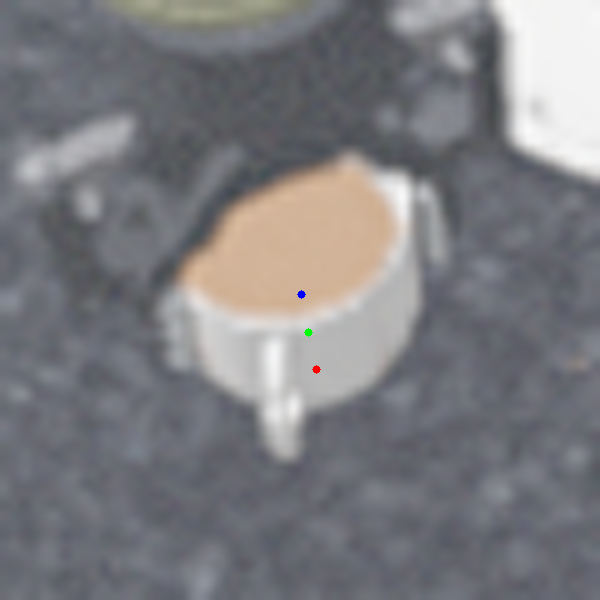

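>>> apply_moves(steps=[[0.4,0,0,-5,0,0,0],[0.4,0,0,-10,0,0,0],[0.4,0,0,-15,0,0,0],[0.4,0,0,-15,0,0,0],[0.4,-3,-4,-10,0,0,0],[0.4,-6,-9,-5,0,0,0],[0.4,-10,-15,0,0,0,0],[0.4,-13,-19,0,0,0,0]])

```text
time: 31.15
tool_pos: [600.4, 266.3, 82.4]
tcp_rot: [-180.0, -0.0, 145.1]
ft_force: [0.2, -0.7, -3.4]
finger_gap: 68.4
grip_force: 46.1
```

>>> apply_moves(steps=[[0.4,-13,-19,0,0,0,0],[0.4,-13,-20,0,0,0,0],[0.4,-13,-20,0,0,0,0],[0.4,-13,-20,0,0,0,0],[0.4,-13,-20,0,0,0,0],[0.4,-13,-20,0,0,0,0],[0.4,-13,-20,0,0,0,0],[0.4,-13,-20,0,0,0,0]])

```text
time: 31.95
tool_pos: [593.6, 75.3, 81.8]
tcp_rot: [-179.9, -0.1, 145.0]
ft_force: [0.3, 0.3, -3.2]
finger_gap: 68.7
grip_force: 46.1
```

>>> apply_moves(steps=[[0.4,-13,-19,0,0,0,0],[0.4,-13,-19,0,0,0,0],[0.4,-12,-18,0,0,0,0],[0.4,-10,-14,0,0,0,0],[0.4,-7,-10,0,0,0,0],[0.4,-4,-6,0,0,0,0],[0.4,0,0,0,0,0,0.3],[0.4,0,0,0,0,0,0.7]])

```text
time: 32.75
tool_pos: [593.9, -26.0, 82.7]
tcp_rot: [180.0, -0.0, 139.9]
ft_force: [-0.3, 0.3, -4.2]
finger_gap: 68.8
grip_force: 46.1
```

>>> apply_moves(steps=[[0.4,0,0,0,0,0,1],[0.4,0,0,0,0,0,1],[0.4,0,0,0,0,0,1],[0.4,0,0,0,0,0,1],[0.4,0,0,0,0,0,1],[0.4,0,0,0,0,0,1],[0.4,0,0,0,0,0,1],[0.4,0,0,0,0,0,1]])

```text
time: 33.55
tool_pos: [594.0, -25.2, 82.7]
tcp_rot: [-180.0, -0.0, 99.8]
ft_force: [-0.9, -0.3, -2.8]
finger_gap: 68.5
grip_force: 45.9
```

>>> apply_moves(steps=[[0.4,0,0,0,0,0,1],[0.4,0,0,0,0,0,1],[0.4,0,0,0,0,0,1],[0.4,0,0,0,0,0,1],[0.4,0,0,0,0,0,1],[0.4,0,0,0,0,0,1],[0.4,0,0,0,0,0,1],[0.4,0,0,0,0,0,1]])

```text
time: 34.35
tool_pos: [594.0, -25.2, 82.7]
tcp_rot: [-180.0, -0.0, 59.8]
ft_force: [0.0, 0.8, -3.1]
finger_gap: 68.6
grip_force: 45.9
```

```bash
python3 go.py 595.4,-39.5,75,-55
```

```text
t 34.4 pos [594.  -25.2  82.7] rot [-180.    -0.    59.8] gap 68.6 grip 45.9 F [ 0.   0.8 -3.1] j6 23.0
595.4,-39.5,75,-55 -> tool [-11.6   8.4   7.7] turn units 22.96
```

>>> apply_moves(steps=[[0.4,-4,3,0,0,0,0],[0.4,-5,3,0,0,0,0],[0.4,-3,2,0,0,0,0],[0.4,0,0,0,0,0,1],[0.4,0,0,0,0,0,1],[0.4,0,0,0,0,0,1],[0.4,0,0,0,0,0,1],[0.4,0,0,0,0,0,1]])

```text
time: 35.15
tool_pos: [595.0, -41.1, 82.8]
tcp_rot: [-180.0, -0.0, 34.9]
ft_force: [0.1, -0.1, -3.7]
finger_gap: 68.4
grip_force: 45.9
```

>>> apply_moves(steps=[[0.4,0,0,0,0,0,1],[0.4,0,0,0,0,0,1],[0.4,0,0,0,0,0,1],[0.4,0,0,0,0,0,1],[0.4,0,0,0,0,0,1],[0.4,0,0,0,0,0,1],[0.4,0,0,0,0,0,1],[0.4,0,0,0,0,0,1]])

```text
time: 35.95
tool_pos: [595.0, -41.2, 82.8]
tcp_rot: [-180.0, -0.0, -5.1]
ft_force: [0.4, -0.5, -3.8]
finger_gap: 68.4
grip_force: 45.9
```

>>> apply_moves(steps=[[0.4,0,0,0,0,0,1],[0.4,0,0,0,0,0,1],[0.4,0,0,0,0,0,1],[0.4,0,0,0,0,0,1],[0.4,0,0,0,0,0,1],[0.4,0,0,0,0,0,1],[0.4,0,0,0,0,0,1],[0.4,0,0,0,0,0,1]])

```text
time: 36.75
tool_pos: [594.9, -41.1, 82.8]
tcp_rot: [180.0, 0.0, -45.1]
ft_force: [-1.7, 0.5, -3.0]
finger_gap: 68.5
grip_force: 45.9
```

>>> apply_moves(steps=[[0.4,0,0,0,0,0,0.7],[0.4,0,0,0,0,0,0.3],[0.4,0,0,5,0,0,0],[0.4,0,0,10,0,0,0],[0.4,0,0,8,0,0,0],[0.4,0,0,4,0,0,0],[0.4,0,0,0,0,0,0],[0.4,0,0,0,0,0,0]])

```text
time: 37.55
tool_pos: [594.9, -40.8, 55.6]
tcp_rot: [180.0, 0.0, -50.0]
ft_force: [0.4, 0.8, -3.9]
finger_gap: 68.2
grip_force: 46.0
```

```bash
python3 go.py 595.4,-39.5,42,-55; python3 - <<'E'
from bench import r
from m import *
s=r.snapshot("scene"); np.savez("pics/scene5.npz",**s)
p=r.sense()["tool_pos"]; u,v=[int(k) for k in proj(s,p+[0,0,30])[0]]
# coffee ellipse: surface is 57-0 above foot; foot ~ tcp z+14
z=p[2]+14+57
m,c=mask(s,(u,v),22,lambda h,S,v:(S>60)&(v>90)&(h<25)); print(p,cv2.minAreaRect(ray(s,cv2.convexHull(c)[:,0],z)[:,:2].astype(np.float32)))
cv2.imwrite("pics/p11.png",cv2.resize(s["color"][v-35:v+35,u-35:u+35],(560,560),interpolation=2))
E
```

```text
t 37.5 pos [594.9 -40.8  55.6] rot [180.   0. -50.] gap 68.2 grip 46.0 F [ 0.4  0.8 -3.9] j6 131.0
595.4,-39.5,42,-55 -> tool [-0.7 -1.2 13.6] turn units 1.01
[595.17831324 -40.82134563  56.02061244] ((591.1181640625, -36.07313919067383), (58.92300796508789, 46.768558502197266), 27.858821868896484)
```

View pics/p11.png

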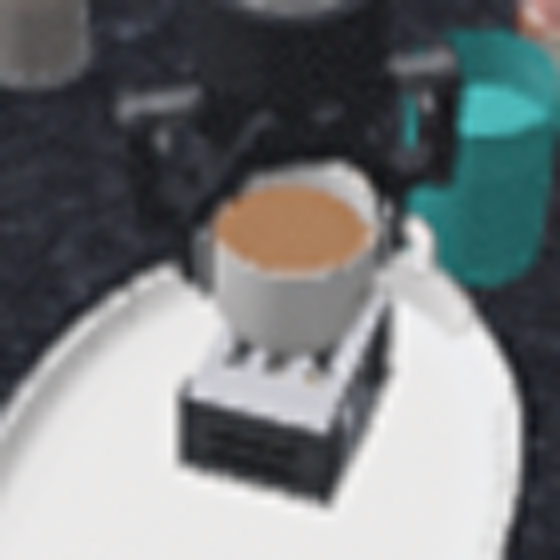

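>>> apply_moves(steps=[[0.4,-0.7,-1,4,0,0,0],[0.4,0,0,4,0,0,0],[0.4,0,0,2,0,0,0],[0.4,0,0,1.5,0,0,0],[0.4,0,0,1,0,0,0],[0.4,0,0,0.5,0,0,0],[0.4,0,0,0,0,0,0],[0.4,0,0,0,0,0,0]])

```text
time: 38.4
tool_pos: [595.3, -39.7, 42.9]
tcp_rot: [-180.0, -0.0, -50.0]
ft_force: [-0.6, -0.5, -2.2]
finger_gap: 68.6
grip_force: 46.0
```

>>> apply_moves(steps=[[0.4,0,0,0.5,0,0,0],[0.4,0,0,0.5,0,0,0],[0.4,0,0,0,0,0,0],[0.4,0,0,0,0,0,0],[0.4,0,0,0,0,0,0],[0.4,0,0,0,0,0,0],[0.4,0,0,0,0,0,0],[0.4,0,0,0,0,0,0]])

```text
time: 39.2
tool_pos: [595.3, -39.6, 41.8]
tcp_rot: [180.0, 0.0, -50.0]
ft_force: [-0.4, -0.4, -3.2]
finger_gap: 68.6
grip_force: 46.0
```

>>> apply_moves(steps=[[0.4,0,0,0.5,0,0,0],[0.4,0,0,0,0,0,0],[0.4,0,0,0.5,0,0,0],[0.4,0,0,0,0,0,0],[0.4,0,0,0,0,0,0],[0.4,0,0,0,0,0,0],[0.4,0,0,0,0,0,0],[0.4,0,0,0,0,0,0]])

```text
time: 40.0
tool_pos: [595.3, -39.7, 41.0]
tcp_rot: [-180.0, -0.0, -50.0]
ft_force: [-3.0, 0.0, 2.5]
finger_gap: 68.5
grip_force: 46.4
```

>>> apply_moves(steps=[[0.5,0,0,0,0,0,0],[0.6,0,0,0,0,0,0],[0.65,0,0,0,0,0,0],[0.7,0,0,0,0,0,0],[0.8,0,0,0,0,0,0],[0.9,0,0,0,0,0,0],[1,0,0,0,0,0,0],[1,0,0,0,0,0,0]])

```text
time: 40.8
tool_pos: [595.3, -39.6, 40.7]
tcp_rot: [180.0, -0.0, -50.0]
ft_force: [-0.5, -0.5, -0.1]
finger_gap: 85.6
grip_force: 0.0
```

>>> apply_moves(steps=[[1,0,0,-4,0,0,0],[1,0,0,-10,0,0,0],[1,0,0,-20,0,0,0],[1,0,0,-25,0,0,0],[1,0,0,-25,0,0,0],[1,0,0,-16,0,0,0],[1,0,0,0,0,0,0],[1,0,0,0,0,0,0]])

```text
time: 41.6
tool_pos: [595.3, -39.6, 140.6]
tcp_rot: [-180.0, -0.0, -50.0]
ft_force: [0.7, -0.0, -0.2]
finger_gap: 85.3
grip_force: 0.0
```

```bash
python3 - <<'E'
from m import *
t,s=load("top"),load("scene")
# juice: rim of the glass / foot, jam lid, with tighter masks
for n,a,ra,f,z in(("jamlid",(427,224),13,lambda h,S,v:(v>140)&(S<70),90),):
  A=cir(t,a,ra,f); p=ray(t,A[3],z)[:,:2].astype(np.float32); print(n,cv2.minEnclosingCircle(p),cv2.minAreaRect(p))
C=cloud(s)
for n,c in(("jam",(577,-309)),("juice",(522,-399))):
  for S in(t,s):
    P=cloud(S).reshape(-1,3); Q=P[(np.hypot(P[:,0]-c[0],P[:,1]-c[1])<50)&(P[:,2]>15)]; print(n,len(Q),np.nanpercentile(Q,[2,98],axis=0).round().tolist())
E
python3 go.py
```

```text
jamlid ((575.119873046875, -307.3336181640625), 33.51832962036133) ((577.9237670898438, -310.26666259765625), (57.19544982910156, 57.78790283203125), 60.11586380004883)
jam 326 [[548.0, -335.0, 26.0], [605.0, -280.0, 98.0]]
jam 356 [[546.0, -334.0, 19.0], [602.0, -279.0, 92.0]]
juice 416 [[492.0, -432.0, 25.0], [558.0, -367.0, 100.0]]
juice 439 [[491.0, -436.0, 19.0], [555.0, -367.0, 98.0]]
t 41.6 pos [595.3 -39.6 140.6] rot [-180.   -0.  -50.] gap 85.3 grip 0.0 F [ 0.7 -0.  -0.2] j6 131.0
```

>>> apply_moves(steps=[[1,0,0,0,0,0,-1],[1,0,0,0,0,0,-1],[1,0,0,0,0,0,-1],[1,0,0,0,0,0,-1],[1,0,0,0,0,0,-1],[1,0,0,0,0,0,-1],[1,0,0,0,0,0,-1],[1,0,0,0,0,0,-1]])

```text
time: 42.4
tool_pos: [593.9, -39.4, 138.3]
tcp_rot: [180.0, 0.2, -9.8]
ft_force: [0.1, 0.3, -0.5]
finger_gap: 85.3
grip_force: 0.0
```

>>> apply_moves(steps=[[1,0,0,0,0,0,-1],[1,0,0,0,0,0,-1],[1,0,0,0,0,0,-1],[1,0,0,0,0,0,-1],[1,0,0,0,0,0,-1],[1,0,0,0,0,0,-1],[1,0,0,0,0,0,-1],[1,0,0,0,0,0,-1]])

```text
time: 43.2
tool_pos: [593.9, -39.4, 138.3]
tcp_rot: [-179.9, 0.2, 30.2]
ft_force: [0.2, -0.1, -0.2]
finger_gap: 85.4
grip_force: 0.0
```

>>> apply_moves(steps=[[1,0,0,0,0,0,-1],[1,0,0,0,0,0,-1],[1,0,0,0,0,0,-1],[1,0,0,0,0,0,-1],[1,0,0,0,0,0,-1],[1,0,0,0,0,0,-1],[1,0,0,0,0,0,-1],[1,0,0,0,0,0,-1]])

```text
time: 44.0
tool_pos: [593.9, -39.4, 138.3]
tcp_rot: [-179.8, 0.0, 70.2]
ft_force: [0.3, -0.3, -0.2]
finger_gap: 85.5
grip_force: 0.0
```

>>> apply_moves(steps=[[1,0,0,0,0,0,-1],[1,0,0,0,0,0,-1],[1,0,0,0,0,0,-1],[1,0,0,0,0,0,-1],[1,0,0,0,0,0,-1],[1,0,0,0,0,0,-0.7],[1,0,0,0,0,0,0],[1,0,0,0,0,0,0]])

```text
time: 44.8
tool_pos: [594.4, -39.5, 139.2]
tcp_rot: [-179.9, -0.0, 98.4]
ft_force: [-0.5, 0.6, -1.1]
finger_gap: 85.7
grip_force: 0.0
```

```bash
python3 go.py 576.5,-308,140,98.6 576.5,-308,10,98.6
```

```text
t 44.8 pos [594.4 -39.5 139.2] rot [-179.9   -0.    98.4] gap 85.7 grip 0.0 F [-0.5  0.6 -1.1] j6 -17.0
576.5,-308,140,98.6 -> tool [-263.   -57.    -0.8] turn units -0.04
576.5,-308,10,98.6 -> tool [  0.   0. 130.] turn units -0.0
```

>>> apply_moves(steps=[[1,-12,-2,0,0,0,0],[1,-24,-5,0,0,0,0],[1,-26,-6,0,0,0,0],[1,-26,-6,0,0,0,0],[1,-26,-6,0,0,0,0],[1,-26,-6,0,0,0,0],[1,-26,-6,0,0,0,0],[1,-26,-6,0,0,0,0]])

```text
time: 45.6
tool_pos: [580.6, -237.9, 140.6]
tcp_rot: [-180.0, 0.0, 98.4]
ft_force: [0.8, -0.2, 0.6]
finger_gap: 85.1
grip_force: 0.0
```

>>> apply_moves(steps=[[1,-26,-6,0,0,0,0],[1,-22,-5,0,0,0,0],[1,-14,-2,0,0,0,0],[1,-6,-1,0,0,0,0],[1,-3,0,0,0,0,0],[1,0,0,8,0,0,0],[1,0,0,0,0,0,0],[1,0,0,0,0,0,0]])

```text
time: 46.4
tool_pos: [577.8, -307.0, 132.1]
tcp_rot: [-180.0, -0.1, 98.6]
ft_force: [-0.5, -0.1, 0.4]
finger_gap: 85.7
grip_force: 0.0
```

```bash
python3 go.py 576.5,-308,2,98.6; python3 tips.py pics/p12.png | head -1
```

```text
t 46.4 pos [ 577.8 -307.   132.1] rot [-1.80e+02 -1.00e-01  9.86e+01] gap 85.7 grip 0.0 F [-0.5 -0.1  0.4] j6 -41.0
576.5,-308,2,98.6 -> tool [ -0.8  -1.4 130.1] turn units -0.0
[ 577.93153461 -307.27800077  132.48966106] 85.02856041553926 [-1.126915   -0.30038549 -0.59720913]
```

View pics/p12.png

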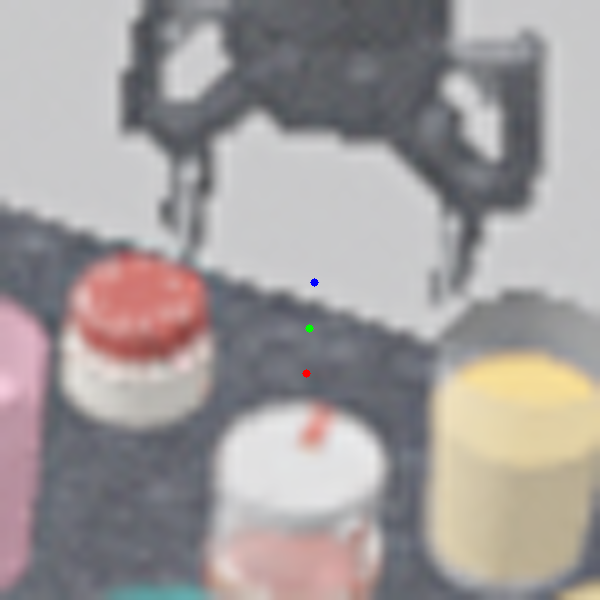

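I've now viewed 17 pictures, which is over the limit of 14, so from here I'll work from numbers only. The last picture showed the open fingers on either side of the jam lid (about 300, 460), with the juice clear on the right.

>>> apply_moves(steps=[[1,-0.8,-1.4,12,0,0,0],[1,0,0,20,0,0,0],[1,0,0,22,0,0,0],[1,0,0,22,0,0,0],[1,0,0,20,0,0,0],[1,0,0,16,0,0,0],[1,0,0,10,0,0,0],[1,0,0,6,0,0,0]])

```text
time: 47.25
tool_pos: [576.2, -308.8, 3.6]
tcp_rot: [-179.9, -0.0, 98.5]
ft_force: [0.3, 0.4, 0.3]
finger_gap: 85.2
grip_force: 0.0
```

>>> apply_moves(steps=[[1,0,0,2,0,0,0],[0.8,0,0,0,0,0,0],[0.6,0,0,0,0,0,0],[0.4,0,0,0,0,0,0],[0.2,0,0,0,0,0,0],[0.2,0,0,0,0,0,0],[0.2,0,0,0,0,0,0],[0.2,0,0,0,0,0,0]], squeeze=40)

```text
time: 48.05
tool_pos: [577.9, -309.6, 4.2]
tcp_rot: [179.9, 0.1, 98.5]
ft_force: [3.1, 1.1, 5.8]
finger_gap: 58.0
grip_force: 42.1
```

>>> apply_moves(steps=[[0.2,0,0,-5,0,0,0],[0.2,0,0,-10,0,0,0],[0.2,0,0,-20,0,0,0],[0.2,0,0,-25,0,0,0],[0.2,0,0,-25,0,0,0],[0.2,0,0,-25,0,0,0],[0.2,0,0,-25,0,0,0],[0.2,0,0,-15,0,0,0]])

```text
time: 48.85
tool_pos: [577.0, -309.7, 155.5]
tcp_rot: [179.9, 0.1, 98.5]
ft_force: [-0.1, -0.5, -2.4]
finger_gap: 58.4
grip_force: 43.1
```

```bash
python3 go.py 583,43.7,152,98.6 583,43.7,7,98.6
```

```text
t 48.9 pos [ 577.  -309.7  155.5] rot [1.799e+02 1.000e-01 9.850e+01] gap 58.4 grip 43.1 F [-0.1 -0.5 -2.4] j6 -41.0
583,43.7,152,98.6 -> tool [348.6  58.3   3.5] turn units -0.02
583,43.7,7,98.6 -> tool [  0.   0. 145.] turn units -0.0
```

>>> apply_moves(steps=[[0.2,8,1,0,0,0,0],[0.2,16,3,0,0,0,0],[0.2,24,4,0,0,0,0],[0.2,26,4,0,0,0,0],[0.2,26,4,0,0,0,0],[0.2,26,5,0,0,0,0],[0.2,26,5,0,0,0,0],[0.2,26,5,0,0,0,0]])

```text
time: 49.65
tool_pos: [579.1, -125.6, 150.1]
tcp_rot: [-179.8, -0.1, 98.6]
ft_force: [0.1, -0.0, -2.6]
finger_gap: 58.1
grip_force: 43.1
```

>>> apply_moves(steps=[[0.2,26,5,0,0,0,0],[0.2,26,4,0,0,0,0],[0.2,26,4,0,0,0,0],[0.2,26,4,0,0,0,0],[0.2,26,4,0,0,0,0],[0.2,18,3,0,0,0,0],[0.2,12,2,0,0,0,0],[0.2,8,1,0,0,0,0]])

```text
time: 50.45
tool_pos: [581.3, 43.2, 151.1]
tcp_rot: [-179.8, -0.0, 98.6]
ft_force: [0.0, 0.1, -2.7]
finger_gap: 58.0
grip_force: 43.1
```

>>> apply_moves(steps=[[0.2,0,0,0,0,0,0],[0.2,0,0,10,0,0,0],[0.2,0,0,15,0,0,0],[0.2,0,0,20,0,0,0],[0.2,0,0,20,0,0,0],[0.2,0,0,15,0,0,0],[0.2,0,0,0,0,0,0],[0.2,0,0,0,0,0,0]])

```text
time: 51.25
tool_pos: [582.3, 41.2, 72.3]
tcp_rot: [-179.9, -0.0, 98.5]
ft_force: [1.6, -0.0, -2.7]
finger_gap: 58.1
grip_force: 43.2
```

```bash
python3 go.py 583,41.5,8,98.6; python3 - <<'E'
from bench import r
from m import *
s=r.snapshot("scene");p=r.sense()["tool_pos"];P=cloud(s).reshape(-1,3)
zb=p[2]-4
Q=P[(np.hypot(P[:,0]-p[0],P[:,1]-p[1])<50)&(P[:,2]>zb+5)&(P[:,2]<zb+30)]; print("jam rel tool", (np.nanpercentile(Q[:,:2],[2,98],axis=0)-p[:2]).round(1).tolist(),len(Q))
C=cloud(s); z=p*0+[595,-39,118]; Q=P[(np.hypot(P[:,0]-595,P[:,1]+39)<85)&(P[:,2]>62)&(P[:,2]<125)&(P[:,1]<0)]; print("mug",np.nanpercentile(Q,[1,99],axis=0).round(),len(Q))
E
```

```text
t 51.2 pos [582.3  41.2  72.3] rot [-179.9   -0.    98.5] gap 58.1 grip 43.2 F [ 1.6 -0.  -2.7] j6 -9.0
583,41.5,8,98.6 -> tool [ 0.2  0.7 64.3] turn units -0.02
jam rel tool [[-32.7, -3.7], [15.7, 28.7]] 73
mug [[561. -89.  65.]
 [603. -20. 118.]] 28
```

>>> apply_moves(steps=[[0.2,1,0.7,10,0,0,0],[0.2,0,0,14,0,0,0],[0.2,0,0,14,0,0,0],[0.2,0,0,10,0,0,0],[0.2,0,0,7,0,0,0],[0.2,0,0,5,0,0,0],[0.2,0,0,3,0,0,0],[0.2,0,0,1,0,0,0]])

```text
time: 52.1
tool_pos: [583.3, 42.7, 8.7]
tcp_rot: [180.0, 0.0, 98.5]
ft_force: [-0.8, 0.0, -1.5]
finger_gap: 58.6
grip_force: 43.2
```

>>> apply_moves(steps=[[0.2,0,0,0.5,0,0,0],[0.2,0,0,0,0,0,0],[0.2,0,0,0.5,0,0,0],[0.2,0,0,0,0,0,0],[0.2,0,0,0,0,0,0],[0.2,0,0,0,0,0,0],[0.2,0,0,0,0,0,0],[0.2,0,0,0,0,0,0]])

```text
time: 52.9
tool_pos: [583.2, 42.7, 7.8]
tcp_rot: [180.0, 0.0, 98.5]
ft_force: [1.0, 1.4, -1.9]
finger_gap: 58.2
grip_force: 43.2
```

>>> apply_moves(steps=[[0.2,0,0,0.5,0,0,0],[0.2,0,0,0.5,0,0,0],[0.2,0,0,0,0,0,0],[0.3,0,0,0,0,0,0],[0.5,0,0,0,0,0,0],[0.7,0,0,0,0,0,0],[0.8,0,0,0,0,0,0],[0.9,0,0,0,0,0,0]])

```text
time: 53.7
tool_pos: [583.2, 42.7, 6.7]
tcp_rot: [180.0, 0.0, 98.5]
ft_force: [-0.0, -0.5, -0.6]
finger_gap: 81.0
grip_force: 0.0
```

>>> apply_moves(steps=[[1,0,0,0,0,0,0],[1,0,0,-5,0,0,0],[1,0,0,-15,0,0,0],[1,0,0,-25,0,0,0],[1,0,0,-28,0,0,0],[1,0,0,-28,0,0,0],[1,0,0,-28,0,0,0],[1,0,0,-16,0,0,0]])

```text
time: 54.5
tool_pos: [584.8, 42.7, 156.3]
tcp_rot: [179.7, 0.0, 98.5]
ft_force: [0.4, -0.4, -0.3]
finger_gap: 85.2
grip_force: 0.0
```

```bash
python3 go.py 522.5,-399.5,150,98.6 522.5,-399.5,5,98.6
```

```text
t 54.5 pos [584.8  42.7 156.3] rot [179.7   0.   98.5] gap 85.2 grip 0.0 F [ 0.4 -0.4 -0.3] j6 -9.0
522.5,-399.5,150,98.6 -> tool [-428.1 -127.3    6.3] turn units -0.01
522.5,-399.5,5,98.6 -> tool [  0.   0. 145.] turn units -0.0
```

>>> apply_moves(steps=[[1,-12,-4,0,0,0,0],[1,-24,-7,0,0,0,0],[1,-27,-8,0,0,0,0],[1,-27,-8,0,0,0,0],[1,-27,-8,0,0,0,0],[1,-27,-8,0,0,0,0],[1,-27,-8,0,0,0,0],[1,-27,-8,0,0,0,0]])

```text
time: 55.3
tool_pos: [552.5, -163.4, 149.9]
tcp_rot: [-179.9, -0.1, 98.5]
ft_force: [0.0, -0.2, -0.3]
finger_gap: 85.5
grip_force: 0.0
```

>>> apply_moves(steps=[[1,-27,-8,0,0,0,0],[1,-27,-8,0,0,0,0],[1,-27,-8,0,0,0,0],[1,-27,-8,0,0,0,0],[1,-27,-8,0,0,0,0],[1,-27,-8,0,0,0,0],[1,-27,-8,0,0,0,0],[1,-17,-5,0,0,0,0]])

```text
time: 56.1
tool_pos: [522.5, -376.6, 149.8]
tcp_rot: [-179.9, -0.1, 98.4]
ft_force: [0.7, 0.9, -0.3]
finger_gap: 85.2
grip_force: 0.0
```

```bash
python3 go.py 522.5,-399.5,150,98.6 522.5,-399.5,5,98.6; python3 - <<'E'
from bench import r
from m import *
s=r.snapshot("scene");t=r.snapshot("top"); np.savez("pics/scene6.npz",**s); np.savez("pics/top6.npz",**t)
t0=load("top"); O=load("scene")
P=cloud(s).reshape(-1,3)
for n,c,zl in(("juice",(522,-400),(15,105)),("jam",(583,43),(15,100)),("mug",(595,-39),(62,122))):
    Q=P[(np.hypot(P[:,0]-c[0],P[:,1]-c[1])<62 - 12*(n!="mug"))&(P[:,2]>zl[0])&(P[:,2]<zl[1])]; print(n,len(Q),np.nanpercentile(Q,[2,98],axis=0).round().tolist())
# foot of juice: lowest visible contour in original scene, liquid surface level from both views
f=lambda h,S,v:(S>100)&(v>140)
A=cir(t0,(448,247),17,f); print("juice surface top-view @75/80/85",[cv2.minEnclosingCircle(ray(t0,A[3],z)[:,:2].astype(np.float32)) for z in(75,80,85)])
# jam lid in both
for S in(s,):
  q=tuple(int(k) for k in proj(S,[583,43,93])[0]); m,c=mask(S,q,15,lambda h,S,v:(v>110)&(S<60)); print("jamlid",cv2.minAreaRect(ray(S,cv2.convexHull(c)[:,0],93)[:,:2].astype(np.float32)))
  q=tuple(int(k) for k in proj(S,[595,-39,112])[0]); m,c=mask(S,q,18,lambda h,S,v:(S>90)&(v>90)); print("coffee",cv2.minAreaRect(ray(S,cv2.convexHull(c)[:,0],112)[:,:2].astype(np.float32)))
E
```

```text
t 56.1 pos [ 522.5 -376.6  149.8] rot [-1.799e+02 -1.000e-01  9.840e+01] gap 85.2 grip 0.0 F [ 0.7  0.9 -0.3] j6 -49.0
522.5,-399.5,150,98.6 -> tool [-22.7  -3.3  -0.2] turn units -0.03
522.5,-399.5,5,98.6 -> tool [  0.   0. 145.] turn units -0.0
juice 439 [[490.0, -436.0, 19.0], [554.0, -366.0, 99.0]]
jam 520 [[553.0, -4.0, 21.0], [608.0, 72.0, 96.0]]
mug 467 [[557.0, -72.0, 73.0], [624.0, 19.0, 117.0]]
juice surface top-view @75/80/85 [((522.8131713867188, -398.94873046875), 33.71685028076172), ((521.7144775390625, -398.0183410644531), 33.61962127685547), ((520.6157836914062, -397.0880432128906), 33.52243423461914)]
jamlid ((591.1666870117188, 34.08089828491211), (96.22034454345703, 117.00192260742188), 32.43238067626953)
coffee ((591.9635009765625, -34.3824577331543), (56.02633285522461, 42.080135345458984), 27.834768295288086)
```

>>> apply_moves(steps=[[1,-10,-2,0,0,0,0],[1,-9,-1,0,0,0,0],[1,-4,0,10,0,0,0],[1,0,0,20,0,0,0],[1,0,0,20,0,0,0],[1,0,0,10,0,0,0],[1,0,0,0,0,0,0],[1,0,0,0,0,0,0]])

```text
time: 57.0
tool_pos: [525.2, -397.7, 92.1]
tcp_rot: [180.0, 0.0, 98.6]
ft_force: [-0.2, -0.5, 0.7]
finger_gap: 85.4
grip_force: 0.0
```

```bash
python3 go.py 522.3,-400,8,98.6
```

```text
t 57.0 pos [ 525.2 -397.7   92.1] rot [180.    0.   98.6] gap 85.4 grip 0.0 F [-0.2 -0.5  0.7] j6 -50.0
522.3,-400,8,98.6 -> tool [-1.8 -3.2 84.1] turn units -0.01
```

>>> apply_moves(steps=[[1,-2,-3,4,0,0,0],[1,0,0,12,0,0,0],[1,0,0,16,0,0,0],[1,0,0,16,0,0,0],[1,0,0,14,0,0,0],[1,0,0,10,0,0,0],[1,0,0,8,0,0,0],[1,0,0,4,0,0,0]])

```text
time: 57.8
tool_pos: [521.9, -399.9, 6.6]
tcp_rot: [-180.0, -0.1, 98.5]
ft_force: [0.2, -0.0, 0.1]
finger_gap: 85.1
grip_force: 0.0
```

>>> apply_moves(steps=[[0.9,0,0,0,0,0,0],[0.8,0,0,0,0,0,0],[0.7,0,0,0,0,0,0],[0.6,0,0,0,0,0,0],[0.5,0,0,0,0,0,0],[0.35,0,0,0,0,0,0],[0.35,0,0,0,0,0,0],[0.35,0,0,0,0,0,0]], squeeze=40)

```text
time: 58.6
tool_pos: [523.7, -401.1, 9.7]
tcp_rot: [179.9, 0.1, 98.5]
ft_force: [2.1, 0.2, 5.1]
finger_gap: 67.3
grip_force: 38.8
```

>>> apply_moves(steps=[[0.35,0,0,-3,0,0,0],[0.35,0,0,-6,0,0,0],[0.35,0,0,-12,0,0,0],[0.35,0,0,-18,0,0,0],[0.35,0,0,-22,0,0,0],[0.35,0,0,-22,0,0,0],[0.35,0,0,-22,0,0,0],[0.35,0,0,-22,0,0,0]])

```text
time: 59.4
tool_pos: [522.4, -400.5, 137.5]
tcp_rot: [180.0, 0.1, 98.5]
ft_force: [0.1, -0.6, -3.3]
finger_gap: 66.9
grip_force: 39.6
```

>>> apply_moves(steps=[[0.35,0,0,-15,0,0,0],[0.35,0,0,-8,0,0,0],[0.35,0,0,0,0,0,0],[0.35,0,0,0,0,0,0],[0.35,0,0,0,0,0,0],[0.35,0,0,0,0,0,0],[0.35,0,0,0,0,0,0],[0.35,0,0,0,0,0,0]])

```text
time: 60.2
tool_pos: [522.1, -400.1, 157.3]
tcp_rot: [-180.0, -0.0, 98.5]
ft_force: [-0.8, -0.1, -3.6]
finger_gap: 67.0
grip_force: 39.6
```

```bash
python3 go.py 570.5,126.8,155,98.6 570.5,126.8,17,98.6; python3 - <<'E'
from bench import r
from m import *
s=r.snapshot("scene");p=r.sense()["tool_pos"];P=cloud(s).reshape(-1,3)
zb=p[2]-8
for a,b in((5,20),(20,40)):
  Q=P[(np.hypot(P[:,0]-p[0],P[:,1]-p[1])<50)&(P[:,2]>zb+a)&(P[:,2]<zb+b)]; print("juice rel tool", (np.nanpercentile(Q[:,:2],[2,98],axis=0)-p[:2]).round(1).tolist(),len(Q))
E
```

```text
t 60.2 pos [ 522.1 -400.1  157.3] rot [-180.    -0.    98.5] gap 67.0 grip 39.6 F [-0.8 -0.1 -3.6] j6 -50.0
570.5,126.8,155,98.6 -> tool [513.9 126.    2.3] turn units -0.01
570.5,126.8,17,98.6 -> tool [  0.   0. 138.] turn units -0.0
juice rel tool [[-30.7, 5.1], [25.1, 33.8]] 54
juice rel tool [[-32.1, 1.8], [20.9, 33.4]] 77
```

>>> apply_moves(steps=[[0.35,6,2,0,0,0,0],[0.35,12,3,0,0,0,0],[0.35,18,4,0,0,0,0],[0.35,24,6,0,0,0,0],[0.35,26,6,0,0,0,0],[0.35,26,6,0,0,0,0],[0.35,26,6,0,0,0,0],[0.35,26,7,0,0,0,0]])

```text
time: 61.05
tool_pos: [537.4, -230.0, 158.0]
tcp_rot: [180.0, -0.0, 98.6]
ft_force: [0.4, -0.1, -3.8]
finger_gap: 67.2
grip_force: 39.6
```

>>> apply_moves(steps=[[0.35,26,7,0,0,0,0],[0.35,26,7,0,0,0,0],[0.35,26,7,0,0,0,0],[0.35,26,7,0,0,0,0],[0.35,26,7,0,0,0,0],[0.35,26,7,0,0,0,0],[0.35,26,6,0,0,0,0],[0.35,26,6,0,0,0,0]])

```text
time: 61.85
tool_pos: [559.7, -16.3, 158.0]
tcp_rot: [180.0, -0.0, 98.6]
ft_force: [0.2, 0.2, -2.6]
finger_gap: 66.9
grip_force: 39.6
```

>>> apply_moves(steps=[[0.35,26,6,0,0,0,0],[0.35,26,6,0,0,0,0],[0.35,24,6,0,0,0,0],[0.35,20,4,0,0,0,0],[0.35,14,3,0,0,0,0],[0.35,8,2,0,0,0,0],[0.35,4,1,0,0,0,0],[0.35,0,0,0,0,0,0]])

```text
time: 62.65
tool_pos: [569.6, 106.4, 157.7]
tcp_rot: [-180.0, 0.0, 98.5]
ft_force: [0.3, -0.9, -3.3]
finger_gap: 67.2
grip_force: 39.6
```

```bash
python3 go.py 570.5,126.8,40,98.6; python3 - <<'E'
from bench import r
from m import *
s=r.snapshot("scene");p=r.sense()["tool_pos"];P=cloud(s).reshape(-1,3)
Q=P[(np.hypot(P[:,0]-583,P[:,1]-43)<45)&(P[:,2]>15)&(P[:,2]<100)]; print("jam",np.nanpercentile(Q,[2,98],axis=0).round().tolist())
zb=p[2]-8
for a,b in((5,20),(20,40)):
  Q=P[(np.hypot(P[:,0]-p[0],P[:,1]-p[1])<50)&(P[:,2]>zb+a)&(P[:,2]<zb+b)]; print("juice rel tool", (np.nanpercentile(Q[:,:2],[2,98],axis=0)-p[:2]).round(1).tolist(),len(Q))
E
```

```text
t 62.6 pos [569.6 106.4 157.7] rot [-180.     0.    98.5] gap 67.2 grip 39.6 F [ 0.3 -0.9 -3.3] j6 -3.0
570.5,126.8,40,98.6 -> tool [ 20.    4.  117.7] turn units -0.01
jam [[552.0, 21.0, 18.0], [599.0, 72.0, 94.0]]
juice rel tool [[-30.7, -3.9], [16.5, 31.0]] 60
juice rel tool [[-32.9, -1.2], [21.9, 31.8]] 88
```

>>> apply_moves(steps=[[0.35,6,1,0,0,0,0],[0.35,8,2,5,0,0,0],[0.35,6,1,10,0,0,0],[0.35,0,0,16,0,0,0],[0.35,0,0,20,0,0,0],[0.35,0,0,20,0,0,0],[0.35,0,0,20,0,0,0],[0.35,0,0,12,0,0,0]])

```text
time: 63.5
tool_pos: [568.4, 126.4, 51.1]
tcp_rot: [-179.7, 0.0, 98.5]
ft_force: [-1.5, -0.5, -3.9]
finger_gap: 66.9
grip_force: 39.7
```

>>> apply_moves(steps=[[0.35,0,0,10,0,0,0],[0.35,0,0,8,0,0,0],[0.35,0,0,6,0,0,0],[0.35,0,0,4,0,0,0],[0.35,0,0,3,0,0,0],[0.35,0,0,2,0,0,0],[0.35,0,0,0,0,0,0],[0.35,0,0,0,0,0,0]])

```text
time: 64.3
tool_pos: [570.8, 126.8, 22.1]
tcp_rot: [180.0, 0.0, 98.5]
ft_force: [0.1, -0.5, -3.9]
finger_gap: 66.8
grip_force: 39.7
```

```bash
python3 go.py 570.5,126.8,17,98.6
```

```text
t 64.3 pos [570.8 126.8  22.1] rot [180.    0.   98.5] gap 66.8 grip 39.7 F [ 0.1 -0.5 -3.9] j6 -1.0
570.5,126.8,17,98.6 -> tool [ 0.  -0.3  5.1] turn units -0.01
```

>>> apply_moves(steps=[[0.35,0,0,2,0,0,0],[0.35,0,0,1.5,0,0,0],[0.35,0,0,1,0,0,0],[0.35,0,0,0.5,0,0,0],[0.35,0,0,0,0,0,0],[0.35,0,0,0,0,0,0],[0.35,0,0,0,0,0,0],[0.35,0,0,0,0,0,0]])

```text
time: 65.1
tool_pos: [570.9, 126.7, 17.6]
tcp_rot: [180.0, 0.0, 98.5]
ft_force: [-3.8, -0.4, 6.1]
finger_gap: 67.6
grip_force: 39.6
```

>>> apply_moves(steps=[[0.35,0,0,0.5,0,0,0],[0.35,0,0,0,0,0,0],[0.35,0,0,0.5,0,0,0],[0.35,0,0,0,0,0,0],[0.35,0,0,0,0,0,0],[0.35,0,0,0,0,0,0],[0.35,0,0,0,0,0,0],[0.35,0,0,0,0,0,0]])

```text
time: 65.9
tool_pos: [571.1, 126.8, 17.6]
tcp_rot: [180.0, 0.0, 98.5]
ft_force: [-5.9, -1.8, 12.4]
finger_gap: 67.1
grip_force: 39.9
```

Contact is made. Next: ease off, release and lift.

>>> apply_moves(steps=[[0.35,0,0,-0.5,0,0,0],[0.35,0,0,-0.5,0,0,0],[0.35,0,0,0,0,0,0],[0.5,0,0,0,0,0,0],[0.6,0,0,0,0,0,0],[0.7,0,0,0,0,0,0],[0.8,0,0,0,0,0,0],[0.9,0,0,0,0,0,0]])

```text
time: 66.7
tool_pos: [570.5, 126.8, 16.6]
tcp_rot: [-180.0, -0.0, 98.5]
ft_force: [-0.6, 0.1, -0.5]
finger_gap: 81.4
grip_force: 0.0
```

>>> apply_moves(steps=[[1,0,0,0,0,0,0],[1,0,0,-4,0,0,0],[1,0,0,-10,0,0,0],[1,0,0,-20,0,0,0],[1,0,0,-28,0,0,0],[1,0,0,-30,0,0,0],[1,0,0,-30,0,0,0],[1,0,0,-20,0,0,0]])

```text
time: 67.5
tool_pos: [571.8, 126.9, 162.7]
tcp_rot: [179.8, 0.0, 98.5]
ft_force: [0.7, 0.7, 0.2]
finger_gap: 85.4
grip_force: 0.0
```

>>> apply_moves(steps=[[1,10,0,0,0,0,0],[1,25,0,0,0,0,0],[1,30,0,0,0,0,0],[1,30,0,0,0,0,0],[1,30,0,0,0,0,0],[1,30,0,0,0,0,0],[1,20,0,0,0,0,0],[1,10,0,0,0,0,0]])

```text
time: 68.3
tool_pos: [541.9, 311.7, 158.0]
tcp_rot: [-179.9, -0.0, 98.6]
ft_force: [0.6, -0.3, 0.8]
finger_gap: 85.7
grip_force: 0.0
```

```bash
python3 go.py; python3 - <<'E'
from bench import r
from m import *
s=r.snapshot("scene");t=r.snapshot("top"); np.savez("pics/scene7.npz",**s); np.savez("pics/top7.npz",**t)
for nm,S in(("sc",s),("top",t)):
  P=cloud(S).reshape(-1,3)
  for n,c,R,zl in(("jam",(583,43),42,(15,105)),("juice",(570,127),45,(15,120)),("mug",(595,-39),40,(60,130)),("mustard",(436,-275),45,(15,100))):
    Q=P[(np.hypot(P[:,0]-c[0],P[:,1]-c[1])<R)&(P[:,2]>zl[0])&(P[:,2]<zl[1])]; print(nm,n,len(Q),np.nanpercentile(Q,[2,98],axis=0).round().tolist() if len(Q) else 0)
def surf(n,S,c,rad,z,f):
  try:
    m,k=mask(S,tuple(int(q) for q in proj(S,[*c,z])[0]),rad,f); R=cv2.minAreaRect(ray(S,cv2.convexHull(k)[:,0],z)[:,:2].astype(np.float32)); print(n,np.round(R[0],1),np.round(R[1],1))
  except Exception as e: print(n,"none")
for nm,S in(("sc",s),("top",t)):
  surf(nm+" coffee",S,(595,-39),17,112,lambda h,S,v:(S>90)&(v>90)&(h<20))
  surf(nm+" juice",S,(570,127),17,88,lambda h,S,v:(S>100)&(v>140)&(h>17))
  surf(nm+" mustard",S,(436,-275),14,85,lambda h,S,v:(S>90)&(v>120))
# mug handle: white pixels outboard of the mug, heights 75-110
P=cloud(t).reshape(-1,3);o=np.array([.1495,-.989]);d=(P[:,:2]-[595.4,-39.5]);a=d@o;b=d@[.989,.1495];k=(a>38)&(a<65)&(abs(b)<50)&(P[:,2]>65)&(P[:,2]<115);print("handle",k.sum(),a[k].max() if k.any() else 0,np.median(b[k]) if k.any() else 0)
E
```

```text
t 68.3 pos [541.9 311.7 158. ] rot [-179.9   -0.    98.6] gap 85.7 grip 0.0 F [ 0.6 -0.3  0.8] j6 17.0
sc jam 359 [[552.0, 16.0, 24.0], [607.0, 70.0, 95.0]]
sc juice 468 [[538.0, 93.0, 21.0], [604.0, 155.0, 106.0]]
sc mug 390 [[557.0, -69.0, 71.0], [624.0, -2.0, 116.0]]
sc mustard 250 [[411.0, -282.0, 18.0], [462.0, -249.0, 86.0]]
top jam 307 [[553.0, 13.0, 30.0], [609.0, 69.0, 101.0]]
top juice 393 [[538.0, 96.0, 18.0], [604.0, 161.0, 110.0]]
top mug 385 [[559.0, -73.0, 70.0], [625.0, -3.0, 120.0]]
top mustard 264 [[413.0, -300.0, 30.0], [464.0, -250.0, 92.0]]
sc coffee [592.  -34.4] [56.  42.1]
sc juice [563.3 129.2] [50.1 62.2]
sc mustard [ 423.4 -241.6] [49.3 61.7]
top coffee [593.2 -36.4] [56.8 54.9]
top juice [566.7 125. ] [63.3 62.4]
top mustard [ 436.8 -273.1] [54.  61.2]
handle 14 52.49496327218655 3.313359001531074
```

```bash
python3 -c "
from bench import r
print(r.hand_in())"
```

```text
the job is handed in; nothing more can be done
None
```

The tray is laid and handed in; the last measurements put mug, juice and jam within tolerance and the mustard jar unmoved, and tea light and plate looked right before the mug went on; no verdict came back, and I broke the picture limit, viewing 17 where 14 were allowed.

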